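# Change the stone slabs on an acid-rain drip board

## Task

The acid-rain run is over: take the two used marble slabs off the sloping drip board and lay them flat side by side on the brown card drying pad, then take the scraper block and scrape all the loose marble chips along the board and off its open right-hand end into the residue tray, and stand the scraper back on the bench on its rubber sole. Then load every fresh slab from the bench onto the board for the next run, side by side, each lying flat with its long side up the slope and its lower short end resting square against the bottom lip. Leave the beaker alone.

Things in the scene. Friction and masses are not known exactly. Their poses are not given: they have to be found in the camera images.
- drip_board: Drip board: a flat grey plastic sheet, 300 mm wide, sloping 30 degrees, fixed on a wooden frame, low edge towards the robot. Origin: on the bench, right below the point slope; x level, towards the high edge; z up. An aluminium lip 4 mm thick runs along the whole low edge, its top 18 mm above the sheet. The side ends and the top edge have no rim. The legs stand inside y = +-123 mm. It does not move.
- slope (a point): Middle of the drip board's lower inside corner, where sheet and lip meet, 62 mm above the bench. Axes: x up the slope along the sheet, y along the lip to the left, z square out of the sheet. The sheet fills x 0 to 140 mm, y -150 to 150 mm at z = 0; the lip x -4 to 0, up to z = 18 mm.
- residue_tray: White open plastic tray that stands on the bench under the right-hand (-y) end of the drip board: 150 mm (x) x 160 mm (y) x 38 mm high, walls 4 mm. Origin: centre of its underside, on the bench. It reaches a few mm under the end of the board and sticks out to the right. It does not move.
- drying_pad: Flat brown card pad on the bench in front of the drip board, 130 mm (x) x 180 mm (y) x 3 mm, fixed. Origin: centre of its underside, on the bench.
- used_1_c (a point): Used marble slab, 96 mm (x) x 56 mm (y) x 16 mm (z), about 0.21 kg. At the start it lies on the drip board, left of the middle, with its lower short end at the lip. This point is its centre; x is the long axis (up the slope at the start), z the thickness.
- used_2_c (a point): Used marble slab, 96 mm (x) x 56 mm (y) x 16 mm (z), about 0.21 kg. At the start it lies on the drip board, near the middle, with its lower short end at the lip. This point is its centre; x is the long axis (up the slope at the start), z the thickness.
- slab_1_c (a point): Fresh marble slab lying flat on the bench, 96 mm (x, long axis) x 56 mm (y) x 16 mm (z), about 0.21 kg. This point is its centre, 8 mm above its underside. Two or three of the three fresh slabs are present; they are all alike.
- slab_2_c (a point): Fresh marble slab lying flat on the bench, 96 mm (x, long axis) x 56 mm (y) x 16 mm (z), about 0.21 kg. This point is its centre, 8 mm above its underside. Two or three of the three fresh slabs are present; they are all alike.
- slab_3_c (a point): Fresh marble slab lying flat on the bench, 96 mm (x, long axis) x 56 mm (y) x 16 mm (z), about 0.21 kg. This point is its centre, 8 mm above its underside. Two or three of the three fresh slabs are present; they are all alike.
- scraper_c (a point): Scraper block: a wooden grip, 92 x 28 x 30 mm, on a black rubber sole 96 mm (x) x 30 mm (y) x 12 mm; 42 mm high in all, about 0.12 kg, loose, standing on its sole on the bench. This point is its centre, 21 mm above the underside of the sole; x is the long axis, z points up out of the wooden grip.
- chip_1: Loose marble chip, a lump of about 20 x 15 x 12 mm, 11 g, on the sloping board at the start, at or near the lip. Origin: its centre. Four to six of the six chips are present.
- chip_2: Loose marble chip, a lump of about 17 x 16 x 13 mm, 11 g, on the sloping board at the start, at or near the lip. Origin: its centre. Four to six of the six chips are present.
- chip_3: Loose marble chip, a lump of about 22 x 15 x 13 mm, 11 g, on the sloping board at the start, at or near the lip. Origin: its centre. Four to six of the six chips are present.
- chip_4: Loose marble chip, a lump of about 18 x 14 x 12 mm, 11 g, on the sloping board at the start, at or near the lip. Origin: its centre. Four to six of the six chips are present.
- chip_5: Loose marble chip, a lump of about 19 x 17 x 12 mm, 11 g, on the sloping board at the start, at or near the lip. Origin: its centre. Four to six of the six chips are present.
- chip_6: Loose marble chip, a lump of about 21 x 16 x 14 mm, 11 g, on the sloping board at the start, at or near the lip. Origin: its centre. Four to six of the six chips are present.
- beaker_small: Small glass beaker, 49 mm across, 44 mm high, standing on the bench to the right of the residue tray: a bystander. Origin: centre of its underside.
Things that resemble listed ones, but are neither listed nor needed, are in the scene too. What is shaped like the part that bears slab_1_c but yellow is not meant.

How it is judged:
By the outcome, as a careful person would: the job done as asked, in the order asked, and still so for the second after the job is handed in, with the robot touching nothing.
Of slab_1, slab_2, slab_3 only 2 to 3 are there at a start; the rules pass over those that are not, and their reading is None.
Of chip_1, chip_2, chip_3, chip_4, chip_5, chip_6 only 4 to 6 are there at a start; the rules pass over those that are not, and their reading is None.
At some moment in a run one of slab_1, slab_2, slab_3, scraper may be knocked a few centimetres aside while the robot is not near it.
Once in a run the grip may slacken for a moment while it holds something.
It also fails if it takes over 208 s, if anything falls off the work surface, if the arm or the gripper's body presses on something with over 40 N, if the wrist force passes 120 N, or if a joint passes its speed limit or range.

## Robot

A 6-joint arm with a two-finger parallel gripper is mounted at the origin on a cart in front of the work surface, level with it; the furniture and walls round the work are solid. World frame = base frame: x ahead of the robot, y to its left, z up, the work surface at z = 0. Lengths are in m, angles in rad, forces in N, time in s.
With the tool pointing down it reaches from about 0.375 to 0.975 m from the base axis. Payload 3.8 kg.
Tool frame: the origin (TCP) lies between the finger pads; the fingertips stand 17 mm ahead of it and the grasp point (between the pads) lies 2 mm behind it; z points along the fingers, y is the line along which they close (so a half turn about z gives the same grasp; the last joint's range is limited). The gripper opens to 85 mm and grips with 20 to 120 N. Pads are 22 mm wide; open, the fingers measure 114 mm over their backs; the gripper's body (76 mm by 85 mm) begins 54 mm behind the grasp point. The pads swing forward as they close: fully open they stand 13 mm farther back than shut.
Start: joints at [-1.288, 0.264, 1.604, -0, 1.274, -0.037], TCP at [0.212, -0.641, 0.248] pointing down, gripper open.
Joint ranges: [-2.63, 2.63], [-0.94, 2.18], [0.31, 2.57], [-1.31, 4.45], [0, 2.66], [-2.55, 2.55]. Speed limits (rad/s): [2.57, 2.57, 3.14, 3.14, 3.14, 3.14].

## Interface

Orientations are given as a rotation vector (axis times angle).
In Python, from workcell import bot gives the robot as it stands.
- The arm moves only by the tool play_rows, never from a script. Its argument "steps" is one flat list of numbers, 4 for each row, row after row: the shift along the tool's x, y, z in m, then the turn about the tool's z in rad. A call has 1 to 10 rows; each row is the pose to reach, as a shift and turn from the pose commanded when the call began, along the tool's axes at that moment; what a row does not reach only later rows make up. A row lasts 1/8 s, in which the tool goes at most 62.5 mm and 10.7 degrees, less where a joint would pass 70% of its speed; a pose out of reach is approached as far as the arm can. A call with a gripper value outside its range is refused whole. "jaw" is the closure in counts, from 0 (fully open) to 255 (shut), set as the call begins (left out, the last holds). The fingers move at their own pace and stop on an object; "grip_force" is the grip in N (left out, the last holds). Time passes only in rows, so rows that repeat a pose let the fingers close. It gives the time, the measured TCP pose, the force, the opening and the grip force at its end, in the units of the state.
- bot.read_state(): the state, without advancing time (a new reading comes with each control period).
- bot.read_camera(name): name is "scene" or "top" or "wrist"; returns a dict with "pixels" (420x560x3 uint8, blue, green, red), "mtx" (3x3 intrinsics, pixels), "R" (3x3) and "t" (3): a world point X has camera coordinates R X + t. Camera axes: x right, y down, z forward; pixel columns grow to the right and rows downward; lengths in m; the calibration is good to about 2 mm. A picture is of the moment at which its call begins. There is no depth.
- bot.finish_job(): hands the job in; it is judged then, once.
The state is a dict: "time": time; "q": joint angles; "joint_vel": joint speeds; "joint_torque": joint torques, N m; "tool_pos": TCP position; "tcp_rot": TCP orientation; "wrist_force": force on the tool from outside, world axes, zero at the start; "torque": the same for the moment, N m; "width": opening from 0.0 (shut) to 1.0 (fully open); "grip_force": force on a finger pad.
Only numpy, scipy, OpenCV 4.12 (cv2) and the standard library are available. Lean on these libraries where they do the work, as an engineer would, in place of code of your own. Each camera call takes 0.05 s, during which the arm holds its last target. There are 200 camera calls.

## Working session

There is one attempt and no reset: what is moved stays moved. The work goes in short steps, Python scripts to look and compute and a tool call to move; the robot and the scene stay as the last step left them, time stands still between calls to the robot, and variables do not carry over. Pictures are saved under pics/ and viewed, at most 14 in all, crops included, and the job is handed in when it is done.

Besides the shell and the picture viewer there is one more tool, called after ">>>" as name(argument=value, ...), one argument or row to a line, values as JSON. play_rows: Moves the arm, as the interface text tells. Its arguments: {"type":"object","properties":{"steps":{"type":"array"},"jaw":{"type":"number"},"grip_force":{"type":"number"}},"required":["steps"]}

```bash
mkdir -p pics; ls
cat > h.py <<'E'
import numpy as np, cv2
from scipy.spatial.transform import Rotation as Ro
from workcell import bot
def snap(name,fn):
    c=bot.read_camera(name); cv2.imwrite('pics/'+fn+'.png',c['pixels']); np.savez('pics/'+fn+'.npz',mtx=c['mtx'],R=c['R'],t=c['t']); return c
def load(fn):
    d=np.load('pics/'+fn+'.npz'); return d
def ray(c,u,v):
    K,R,t=c['mtx'],c['R'],c['t']; d=R.T@np.linalg.inv(K)@np.array([u,v,1.]); o=-R.T@t; return o,d
def onz(c,u,v,z):
    o,d=ray(c,u,v); return o+d*(z-o[2])/d[2]
def proj(c,X):
    p=c['mtx']@(c['R']@np.asarray(X,float)+c['t']); return p[:2]/p[2]
E
python3 - <<'E'
from h import *
for n in('scene','top'):
    c=snap(n,n+'0'); print(n,-c['R'].T@c['t'],c['R'][2],c['mtx'][0,0])
s=bot.read_state(); print(s)
a=[cv2.imread(f'pics/{n}0.png') for n in('scene','top')]
for n,i in zip(('scene','top'),a): cv2.imwrite(f'pics/{n}0b.png',cv2.resize(i,(800,600),interpolation=2))
E
```

```text
pics
scene [0.14812433 0.73385438 0.88183252] [ 0.35623686 -0.64078114 -0.68006972] 441.5515584842872
top [0.23659467 0.02579013 1.47270858] [ 0.21329093  0.00551463 -0.97697317] 431.9337556186759
{'time': 0.1, 'q': array([-1.28796619e+00,  2.64713126e-01,  1.60525236e+00, -2.59558451e-06,
        1.27369142e+00, -3.69338460e-02]), 'joint_vel': array([ 0.00097347, -0.00129053, -0.00228217, -0.00131871, -0.00053823,
        0.00083591]), 'joint_torque': array([-2.26620659e-04, -5.16708612e+01, -3.68589199e+01, -8.17566593e-05,
        6.20833292e-03, -4.82843598e-05]), 'tool_pos': array([ 0.21198123, -0.64018731,  0.24705463]), 'tcp_rot': array([-3.09950257e+00, -4.99821983e-01,  4.01264344e-04]), 'wrist_force': array([-0.5011281 , -0.40368937, -0.48798318]), 'torque': array([ 0.0128458 , -0.01177154,  0.04514566]), 'grip_force': 0.0, 'width': 1.001986565302903}
```

View pics/top0b.png

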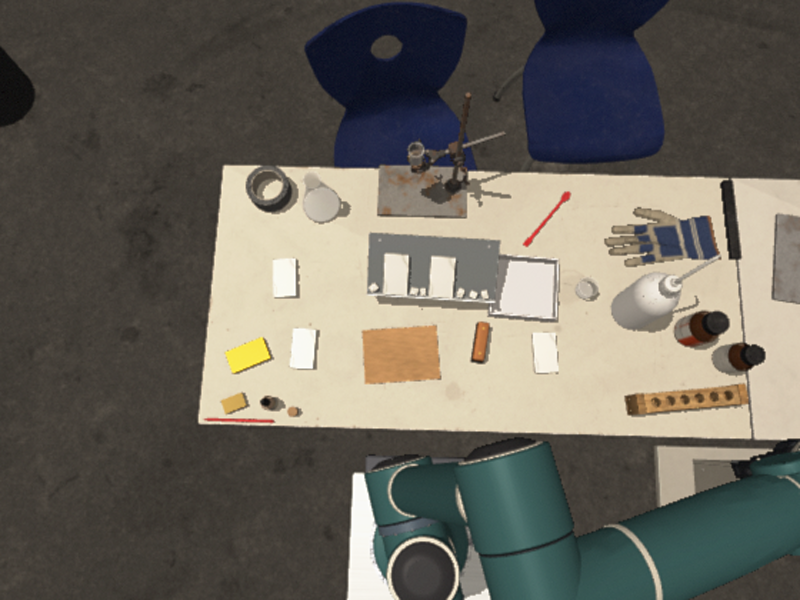

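View pics/scene0b.png

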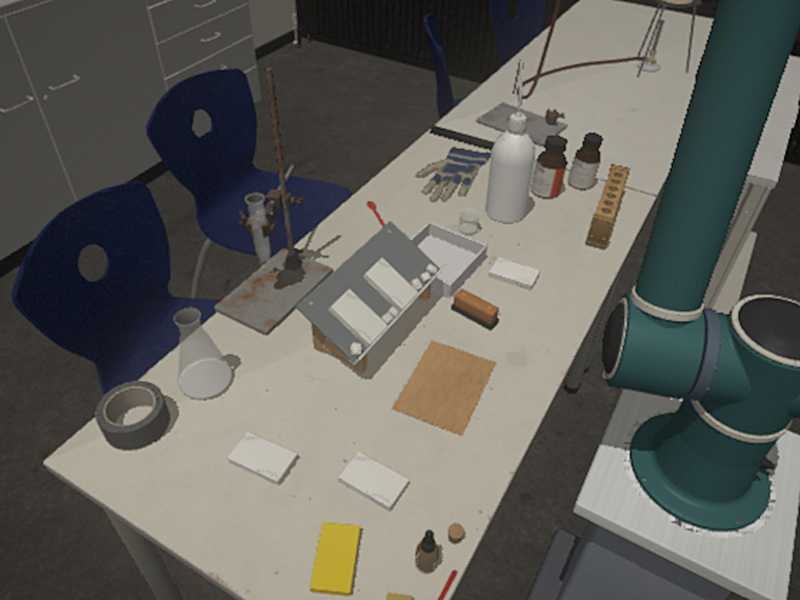

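The pictures show three white fresh slabs at about (285,278), (304,349) and (545,353) in the enlarged top view. They also show the scraper (481,342), the pad (401,354), the tray (527,288), the beaker (587,289), used slabs at (397,273) and (443,276), and six chips along the lip.

Run:
```python
import cv2
i=cv2.imread('pics/top0.png')[155:275,180:400]
i=cv2.resize(i,None,fx=3.6,fy=3.6,interpolation=2); print(i.shape)
i=cv2.imread('pics/top0.png')[158:273,185:400]
cv2.imwrite('pics/c1.png',cv2.resize(i,None,fx=3.7,fy=3.7,interpolation=2)[:,:800])
```

```text
(432, 792, 3)
```

View pics/c1.png

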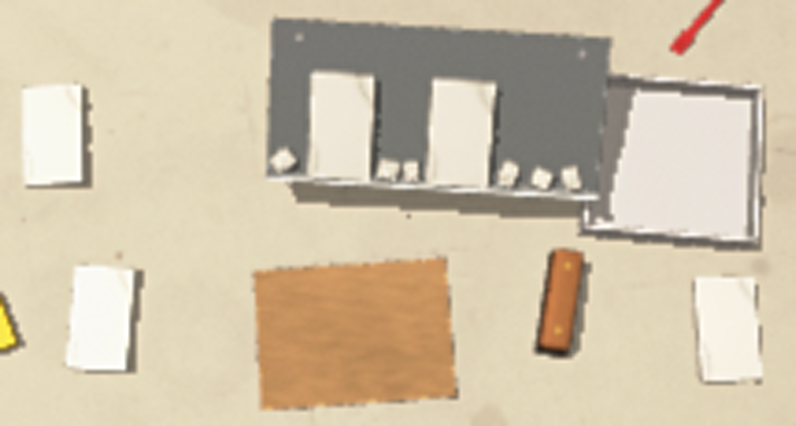

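```bash
cat > fit.py <<'E'
from h import *
from scipy.optimize import least_squares
c=load('top0')
px=lambda P:np.array([[185+(x+.5)/3.7-.5,158+(y+.5)/3.7-.5] for x,y in P])
def fit(local,pix,p0):
    local=np.array(local,float)
    def f(p):
        cs,sn=np.cos(p[2]),np.sin(p[2])
        W=[[p[0]+cs*a-sn*b,p[1]+sn*a+cs*b,z] for a,b,z in local]
        return (np.array([proj(c,w) for w in W])-pix).ravel()
    r=least_squares(f,p0,x_scale=[.01,.01,.1]); return r.x,np.sqrt(np.mean(r.fun**2))
if __name__=='__main__':
    th=np.pi/6
    def S(x,y,z): return (x*np.cos(th)-z*np.sin(th),y,.062+x*np.sin(th)+z*np.cos(th))
    b,e=fit([S(.14,.15,0),S(.14,-.15,0),S(-.002,.15,.018),S(-.002,-.15,.018)],px([(274,18),(610,38),(268,178),(598,197)]),[.75,-.05,0])
    print('board',b.round(4),e)
    def box(l,w,z): return [(l/2,w/2,z),(l/2,-w/2,z),(-l/2,-w/2,z),(-l/2,w/2,z)]
    for n,l,w,z,P in [('A',.096,.056,.016,[(23,86),(82,84),(81,186),(24,185)]),('B',.096,.056,.016,[(75,264),(135,268),(127,371),(66,368)]),
      ('C',.096,.056,.016,[(694,279),(755,277),(762,381),(703,382)]),('scr',.092,.028,.042,[(553,249),(583,252),(567,352),(538,348)]),('pad',.13,.18,.003,[(254,271),(446,258),(458,397),(261,409)]),
      ('tray',.15,.16,.038,[(612,76),(762,88),(758,246),(582,234)])]:
        P=px(P); o=onz(c,*P.mean(0),z); q,e=fit(box(l,w,z),P,[o[0],o[1],0]); print(n,q.round(4),'rms px',round(e,2))
    # plane of slope
    Rb=Ro.from_euler('z',b[2]).as_matrix()@Ro.from_euler('y',-th).as_matrix()
    o0=np.array([b[0],b[1],.062])
    def onslope(u,v,h):
        o,d=ray(c,u,v); n=Rb[:,2]; s=((o0-o)@n+h)/(d@n); return Rb.T@(o+d*s-o0)
    for n,P in [('u1',[(312,72),(375,74),(371,180),(309,178)]),('u2',[(433,79),(497,82),(491,188),(427,184)])]:
        print(n,[onslope(*p,.016).round(4)[:2] for p in px(P)])
    for p in px([(285,160),(389,168),(411,170),(509,174),(542,178),(571,178)]): print('chip',onslope(*p,.008).round(3))
    print(Rb)
E
python3 fit.py
```

```text
board [ 0.5602 -0.0097 -0.0306] 0.47178496975917883
A [0.6037 0.3473 0.0637] rms px 0.34
B [ 0.4325  0.2905 -0.0186] rms px 0.1
C [ 0.4379 -0.2851  0.058 ] rms px 0.19
scr [ 0.4567 -0.1281 -0.1429] rms px 0.22
pad [0.4264 0.0573 0.0957] rms px 0.17
tray [ 0.5908 -0.2369 -0.0794] rms px 1.65
u1 [array([0.0972, 0.1119]), array([0.0987, 0.0565]), array([0.0013, 0.0553]), array([-0.0002,  0.1109])]
u2 [array([0.0972, 0.0055]), array([ 0.0978, -0.0507]), array([ 0.0003, -0.0524]), array([0.0006, 0.005 ])]
chip [0.013 0.134 0.008]
chip [0.011 0.04  0.008]
chip [0.01  0.02  0.008]
chip [ 0.012 -0.068  0.008]
chip [ 0.01  -0.098  0.008]
chip [ 0.012 -0.124  0.008]
[[ 0.86561925  0.03062289 -0.4997655 ]
 [-0.0265202   0.99953101  0.01531145]
 [ 0.5         0.          0.8660254 ]]
```

The crop gives clear corners for the board, pad, slabs and scraper. The model fits are about 0.3 px rms (roughly 1 mm), except the tray at 1.65 px. I can move now: first to above used_1, with the tool aligned to the board.

```bash
cat >> h.py <<'E'
B=np.array([.5602,-.0097,.062]); BY=-.0306
RB=Ro.from_euler('z',BY).as_matrix()@Ro.from_euler('y',-np.pi/6).as_matrix()
def slope(x,y,z): return B+RB@np.array([x,y,z])
def pose():
    s=bot.read_state(); R=Ro.from_rotvec(s['tcp_rot']).as_matrix(); return s,R,np.arctan2(R[1,0],R[0,0])
def go(p,yaw):
    s,R,y=pose(); d=R.T@(np.asarray(p)-s['tool_pos']); t=-((yaw-y+np.pi/2)%np.pi-np.pi/2)
    print('shift',d.round(4),'turn',round(t,4),'| tcp',s['tool_pos'].round(4),'yaw',round(y,4),'F',s['wrist_force'].round(1),'w',round(s['width'],3),'g',round(s['grip_force'],1),'t',round(s['time'],1))
E
python3 - <<'E'
from h import *
p=slope(.048,.0838,.008); print(p); go([p[0],p[1],.2],BY)
p=slope(.048,-.023,.008); print(p)
i=cv2.imread('pics/top0.png').astype(int)
for u,v in [(199,194),(213,244),(381,247),(230,240),(310,250)]: print(i[v,u])
E
```

```text
[0.60031551 0.07291133 0.0929282 ]
shift [ 0.5928 -0.5548  0.0482] turn 0.3504 | tcp [ 0.212  -0.6402  0.2471] yaw 0.3198 F [-0.5 -0.4 -0.5] w 1.002 g 0.0 t 0.1
[ 0.59704794 -0.03383867  0.0929282 ]
[240 249 250]
[243 249 250]
[229 242 248]
[187 216 227]
[182 211 223]
```

>>> play_rows(
  steps=[0.045,-0.042,0,0.1,0.09,-0.084,0,0.2,0.135,-0.126,0,0.3,0.18,-0.168,0,0.35,0.225,-0.21,0,0.35,0.27,-0.252,0,0.35,0.315,-0.294,0,0.35,0.36,-0.336,0,0.35,0.4,-0.374,0,0.35,0.4,-0.374,0,0.35],
  jaw=0,
  grip_force=60,
)

```text
time: 1.35
tool_pos: [0.4753, -0.1566, 0.2479]
tcp_rot: [-3.14, 0.038, 0.0]
wrist_force: [-0.3, -0.1, 0.2]
width: 1.001
grip_force: 0.0
```

```bash
python3 -c "
from h import *
p=slope(.048,.0838,.008);go([p[0],p[1],.17],BY)"
```

```text
shift [ 0.1193 -0.2324  0.0781] turn 0.0062 | tcp [ 0.4753 -0.1566  0.2479] yaw -0.0244 F [-0.3 -0.1  0.2] w 1.001 g 0.0 t 1.4
```

>>> play_rows(
  steps=[0.024,-0.046,0,0.006,0.048,-0.093,0.0,0.006,0.072,-0.14,0.02,0.006,0.096,-0.186,0.04,0.006,0.119,-0.232,0.078,0.006,0.119,-0.232,0.078,0.006,0.119,-0.232,0.078,0.006],
)

```text
time: 2.22
tool_pos: [0.5999, 0.0673, 0.1697]
tcp_rot: [3.14, -0.057, -0.003]
wrist_force: [0.4, 0.0, 0.6]
width: 1.002
grip_force: 0.0
```

```bash
python3 -c "
from h import *
p=slope(.048,.0838,.008);go(p+[0,0,.016],BY); c=snap('wrist','w1')
print(c['R'].round(3),-c['R'].T@c['t'])"
```

```text
shift [ 0.0003 -0.0057  0.0608] turn -0.0056 | tcp [0.5999 0.0673 0.1697] yaw -0.0362 F [0.4 0.  0.6] w 1.002 g 0.0 t 2.2
[[-0.035 -0.999  0.002]
 [-0.959  0.034  0.281]
 [-0.281  0.008 -0.96 ]] [0.67028875 0.06378553 0.29570752]
```

View pics/w1.png

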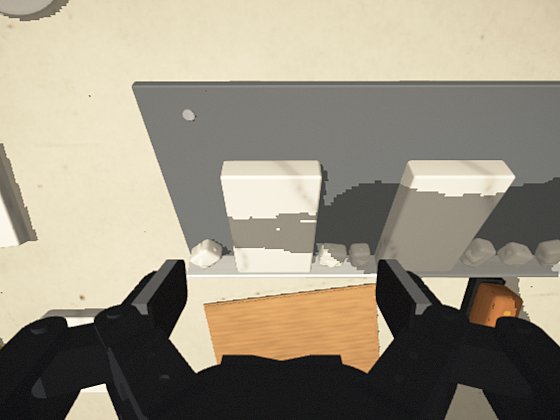

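The wrist view shows used_1 (top-end corners about (222,162) and (321,162)) between the open fingertips (inner edges at columns 187 and 378), with chips along the lip.

```bash
python3 -c "
from h import *
c=load('w1');s,R,y=pose()
for d in(0,.004,.008,.012,.017,.02):
  print(d,[proj(c,s['tool_pos']+R@np.array([a,b,d])).round(0) for a in(-.011,.011) for b in(-.0425,.0425)])
print([proj(c,slope(.096,yy,.016)).round(0) for yy in(.1118,.0558)],[proj(c,slope(.096,yy,.0)).round(0) for yy in(.1118,.0558)])
"
```

```text
0 [array([184., 302.]), array([374., 302.]), array([179., 257.]), array([378., 257.])]
0.004 [array([186., 297.]), array([372., 297.]), array([182., 253.]), array([376., 253.])]
0.008 [array([189., 293.]), array([369., 293.]), array([185., 249.]), array([373., 250.])]
0.012 [array([191., 288.]), array([367., 288.]), array([187., 246.]), array([371., 246.])]
0.017 [array([194., 283.]), array([365., 283.]), array([190., 242.]), array([368., 242.])]
0.02 [array([195., 280.]), array([363., 280.]), array([192., 239.]), array([366., 240.])]
[array([217., 176.]), array([319., 175.])] [array([220., 158.]), array([317., 157.])]
```

>>> play_rows(
  steps=[0,-0.005,0.02,-0.005,0,-0.006,0.04,-0.005,0,-0.006,0.055,-0.005,0,-0.006,0.062,-0.005,0,-0.006,0.062,-0.005],
)

```text
time: 2.9
tool_pos: [0.5999, 0.0742, 0.1073]
tcp_rot: [3.141, -0.049, -0.003]
wrist_force: [-0.6, 0.4, 1.0]
width: 0.999
grip_force: 0.0
```

>>> play_rows(
  steps=[0,0,0,0,0,0,0,0,0,0,0,0,0,0,0,0,0,0,0,0,0,0,0,0],
  jaw=255,
  grip_force=60,
)

```text
time: 3.65
tool_pos: [0.6015, 0.0743, 0.1099]
tcp_rot: [-3.141, 0.049, -0.004]
wrist_force: [-2.2, -0.5, 7.1]
width: 0.633
grip_force: 63.8
```

```bash
python3 -c "
from h import *
p=slope(.048,.0838,.008);go(p+[0,0,.013],BY)"
```

```text
shift [-0.0012  0.0015  0.004 ] turn -0.0005 | tcp [0.6015 0.0743 0.1099] yaw -0.0311 F [-2.2 -0.5  7.1] w 0.633 g 63.8 t 3.6
```

>>> play_rows(
  steps=[0,0,-0.015,0,0,0,-0.03,0,0,0,-0.05,0,0,0,-0.05,0],
)

```text
time: 4.15
tool_pos: [0.6025, 0.0745, 0.1615]
tcp_rot: [-3.141, 0.049, -0.009]
wrist_force: [0.3, 0.4, -0.9]
width: 0.628
grip_force: 63.6
```

```bash
python3 -c "
from h import *
go([.422,.103,.12],.0957)"
```

```text
shift [-0.1816 -0.0228  0.0405] turn -0.1269 | tcp [0.6025 0.0745 0.1615] yaw -0.0312 F [ 0.3  0.4 -0.9] w 0.628 g 63.6 t 4.2
```

>>> play_rows(
  steps=[-0.04,-0.005,0,-0.03,-0.09,-0.011,0,-0.06,-0.135,-0.017,0.01,-0.1,-0.181,-0.022,0.03,-0.127,-0.181,-0.023,0.06,-0.127,-0.181,-0.023,0.085,-0.127,-0.181,-0.023,0.095,-0.127,-0.181,-0.023,0.095,-0.127],
)

```text
time: 5.15
tool_pos: [0.4198, 0.1028, 0.0628]
tcp_rot: [3.138, 0.15, -0.003]
wrist_force: [-0.0, -0.8, -0.6]
width: 0.63
grip_force: 63.6
```

```bash
python3 -c "
from h import *
go([.422,.103,.028],.0957)"
```

```text
shift [0.0023 0.     0.0348] turn 0.0 | tcp [0.4198 0.1028 0.0628] yaw 0.0957 F [-0.  -0.8 -0.6] w 0.63 g 63.6 t 5.2
```

>>> play_rows(
  steps=[0.002,0,0.005,0,0.002,0,0.01,0,0.002,0,0.016,0,0.002,0,0.022,0,0.002,0,0.028,0,0.002,0,0.032,0,0.002,0,0.034,0,0.002,0,0.034,0],
  grip_force=25,
)

```text
time: 6.15
tool_pos: [0.4324, 0.1046, 0.0348]
tcp_rot: [-3.136, -0.151, -0.03]
wrist_force: [9.9, -0.3, 14.7]
width: 0.631
grip_force: 71.6
```

```bash
python3 -c "
from h import *
go([.422,.103,.028],.0957); snap('scene','s1');i=cv2.imread('pics/s1.png')[200:340,230:400];cv2.imwrite('pics/s1b.png',cv2.resize(i,None,fx=4,fy=4,interpolation=2))"
```

```text
shift [-0.0106  0.0006  0.0066] turn 0.0003 | tcp [0.4324 0.1046 0.0348] yaw 0.096 F [ 9.9 -0.3 14.7] w 0.631 g 71.6 t 6.2
```

View pics/s1b.png

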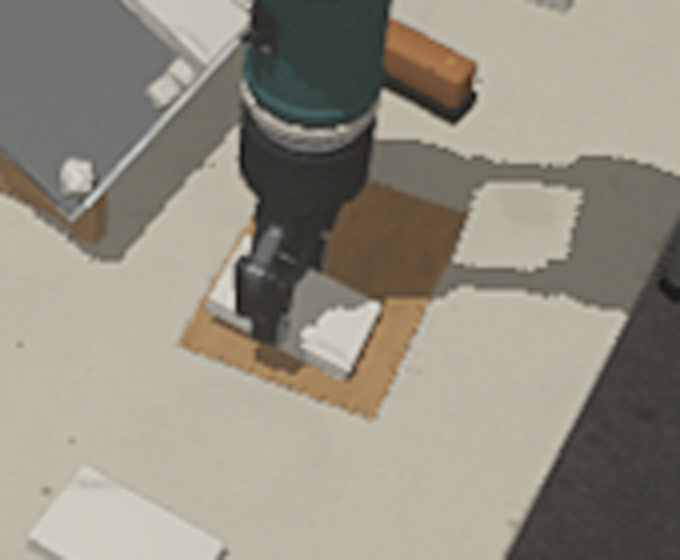

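The scene crop shows used_1 held over the left half of the pad at about (295,310), still slightly tilted, with its near end down.

>>> play_rows(
  steps=[0,0,0,0,0,0,0,0,0,0,0,0],
  grip_force=20,
  jaw=250,
)

```text
time: 6.58
tool_pos: [0.4324, 0.1046, 0.0348]
tcp_rot: [-3.136, -0.151, -0.03]
wrist_force: [8.9, -0.5, 13.0]
width: 0.625
grip_force: 71.6
```

```bash
python3 -c "
from h import *
go([.422,.103,.028],.0957)"
```

```text
shift [-0.0106  0.0006  0.0066] turn 0.0004 | tcp [0.4324 0.1046 0.0348] yaw 0.0961 F [ 8.9 -0.5 13. ] w 0.625 g 71.6 t 6.6
```

>>> play_rows(
  steps=[-0.004,0,-0.004,0,-0.008,0,-0.004,0,-0.008,0,-0.004,0],
)

```text
time: 6.95
tool_pos: [0.4169, 0.1028, 0.0349]
tcp_rot: [-3.137, -0.15, -0.009]
wrist_force: [4.2, 0.2, 7.9]
width: 0.633
grip_force: 71.0
```

>>> play_rows(
  steps=[-0.0,0,0,0,0,0,0,0],
  jaw=90,
)

```text
time: 7.2
tool_pos: [0.4146, 0.1024, 0.0334]
tcp_rot: [-3.138, -0.15, -0.001]
wrist_force: [1.7, 0.1, 2.5]
width: 0.653
grip_force: 12.1
```

```bash
python3 -c "
from h import *
go([.422,.103,.028],.0957)"
```

```text
shift [0.0074 0.0002 0.0054] turn 0.0001 | tcp [0.4146 0.1024 0.0334] yaw 0.0958 F [1.7 0.1 2.5] w 0.653 g 12.1 t 7.2
```

>>> play_rows(
  steps=[0.003,0,0.003,0,0.005,0,0.006,0,0.005,0,0.006,0],
)

```text
time: 7.58
tool_pos: [0.4175, 0.1026, 0.026]
tcp_rot: [3.138, 0.15, -0.006]
wrist_force: [-0.7, -0.3, 0.7]
width: 0.647
grip_force: 15.6
```

>>> play_rows(
  steps=[0,0,0,0,0,0,0,0,0,0,0,0],
  jaw=70,
)

```text
time: 7.95
tool_pos: [0.4194, 0.1029, 0.0274]
tcp_rot: [-3.138, -0.15, -0.0]
wrist_force: [0.6, 0.2, 0.1]
width: 0.724
grip_force: 0.0
```

```bash
python3 -c "
from h import *
go([.422,.103,.028],.0957); snap('scene','s2');i=cv2.imread('pics/s2.png')[200:340,230:400];cv2.imwrite('pics/s2b.png',cv2.resize(i,None,fx=4,fy=4,interpolation=2))"
```

```text
shift [ 0.0026  0.0001 -0.0006] turn 0.0001 | tcp [0.4194 0.1029 0.0274] yaw 0.0958 F [0.6 0.2 0.1] w 0.724 g 0.0 t 8.0
```

View pics/s2b.png

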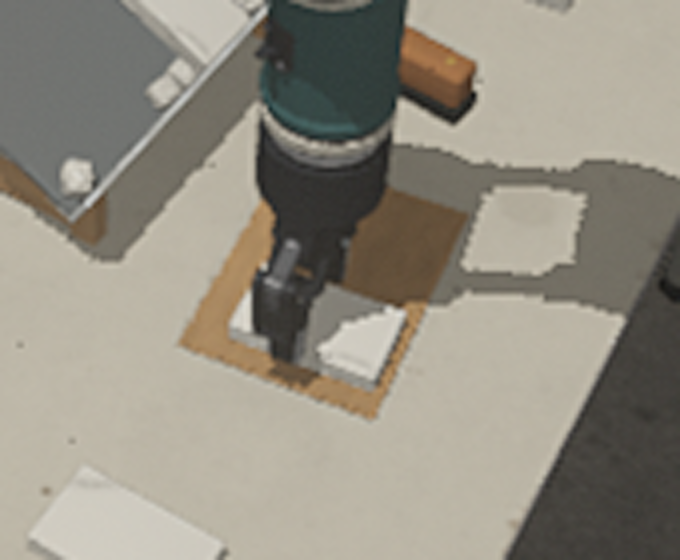

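used_1 now lies flat on the pad, with its near end close to the front edge. I'll lift off and measure.

>>> play_rows(
  steps=[0,0,-0.03,0,0,0,-0.08,0,0,0,-0.13,0,0.05,-0.02,-0.13,0,0.11,-0.02,-0.13,0,0.17,-0.02,-0.13,0,0.17,-0.02,-0.13,0],
  jaw=0,
)

```text
time: 8.88
tool_pos: [0.5903, 0.1393, 0.1564]
tcp_rot: [3.138, 0.15, 0.001]
wrist_force: [-0.5, -0.3, -0.7]
width: 0.999
grip_force: 0.0
```

```bash
cat > seg.py <<'E'
from h import *
import sys
c0=None
def slabs(fn):
    c=snap('top',fn); i=c['pixels'].astype(int)
    m=((i.min(2)>222)).astype(np.uint8); 
    n,l,st,ce=cv2.connectedComponentsWithStats(m)
    for k in range(1,n):
        if 250<st[k,4]<900:
            (u,v),(w,h),a=cv2.minAreaRect(np.argwhere(l==k)[:,::-1].astype(np.float32))
            bx=cv2.boxPoints(((u,v),(w,h),a)); W=np.array([onz(c,*p,.016)[:2] for p in bx]); cen=W.mean(0)
            e=W[1]-W[0],W[2]-W[1]; L=max(e,key=np.linalg.norm); y=(np.arctan2(L[1],L[0])+np.pi/2)%np.pi-np.pi/2
            print(st[k,4],'px',round(u),round(v),'cen',cen.round(4),'yaw',round(y,3),'size',[round(np.linalg.norm(x),3) for x in e])
    return c
if __name__=='__main__': slabs(sys.argv[1])
E
python3 seg.py t1; python3 -c "
from h import *
i=cv2.imread('pics/t1.png')[158:273,185:400];cv2.imwrite('pics/c2.png',cv2.resize(i,None,fx=3.7,fy=3.7,interpolation=2)[:,:800])"
```

```text
421 px 198 194 cen [0.6043 0.3485] yaw 0.069 size [np.float64(0.053), np.float64(0.093)]
443 px 212 244 cen [0.4325 0.2916] yaw -0.006 size [np.float64(0.095), np.float64(0.055)]
436 px 381 246 cen [ 0.4395 -0.2845] yaw 0.055 size [np.float64(0.054), np.float64(0.094)]
496 px 316 341 cen [ 0.1245 -0.0661] yaw -1.542 size [np.float64(0.12), np.float64(0.05)]
```

View pics/c2.png

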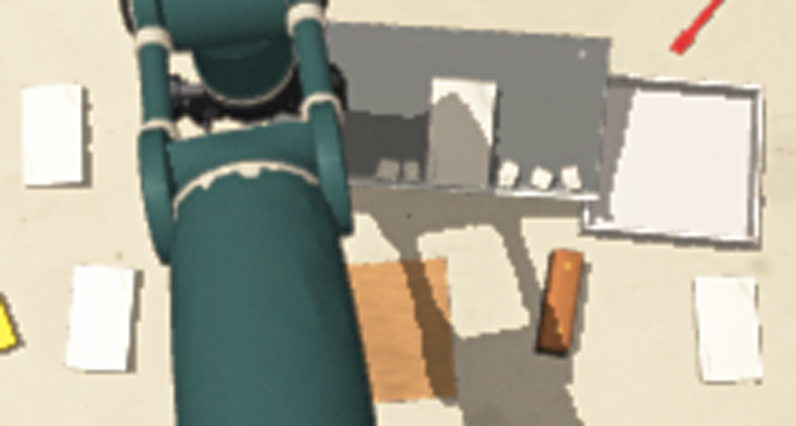

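The fresh slabs and chips haven't moved, and used_2 is still on the board. The arm hides used_1 on the pad, so I'll check that from the scene camera while moving on to used_2.

```bash
python3 -c "
from h import *
p=slope(.048,-.023,.008);go([p[0],p[1],.15],BY)"
```

```text
shift [-0.0072  0.1729  0.0063] turn 0.126 | tcp [0.5878 0.139  0.1562] yaw 0.0954 F [ 0.6  0.3 -0. ] w 1.0 g 0.0 t 8.9
```

>>> play_rows(
  steps=[-0.002,0.05,0,0.06,-0.004,0.1,0,0.126,-0.007,0.15,0,0.126,-0.007,0.173,0.005,0.126,-0.007,0.173,0.005,0.126,-0.007,0.173,0.005,0.126],
)

```text
time: 9.68
tool_pos: [0.5953, -0.0332, 0.1525]
tcp_rot: [-3.141, 0.048, 0.001]
wrist_force: [0.5, 0.3, 1.1]
width: 0.998
grip_force: 0.0
```

```bash
python3 -c "
from h import *
p=slope(.048,-.023,.008);go(p+[0,0,.0165],BY)
snap('scene','s3');i=cv2.imread('pics/s3.png')[180:320,230:400];cv2.imwrite('pics/s3b.png',cv2.resize(i,None,fx=4,fy=4,interpolation=2))"
```

```text
shift [0.0018 0.0006 0.043 ] turn 0.0003 | tcp [ 0.5953 -0.0332  0.1525] yaw -0.0303 F [0.5 0.3 1.1] w 0.998 g 0.0 t 9.7
```

View pics/s3b.png

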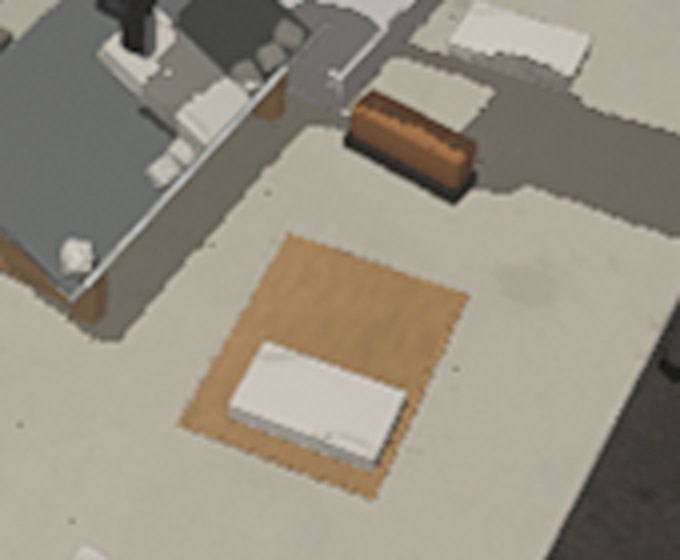

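used_1 lies flat and fully on the pad, with top corners about (265,343), (405,392), (380,460) and (230,403). Next I grasp used_2.

>>> play_rows(
  steps=[0.002,0.0005,0.015,0,0.002,0.0005,0.03,0,0.002,0.0005,0.04,0,0.002,0.0005,0.043,0,0.002,0.0005,0.043,0],
)

```text
time: 10.35
tool_pos: [0.5981, -0.0344, 0.1088]
tcp_rot: [-3.141, 0.047, 0.001]
wrist_force: [0.5, -0.6, -0.1]
width: 1.001
grip_force: 0.0
```

>>> play_rows(
  steps=[0,0,0,0,0,0,0,0,0,0,0,0,0,0,0,0,0,0,0,0],
  jaw=255,
  grip_force=30,
)

```text
time: 10.98
tool_pos: [0.5988, -0.0344, 0.1102]
tcp_rot: [3.141, -0.048, 0.002]
wrist_force: [-1.6, 1.0, 5.8]
width: 0.645
grip_force: 32.6
```

>>> play_rows(
  steps=[0,0,-0.015,0,0,0,-0.03,0,0,0,-0.05,0,0,0,-0.05,0],
)

```text
time: 11.48
tool_pos: [0.6002, -0.0346, 0.1624]
tcp_rot: [3.141, -0.047, 0.009]
wrist_force: [0.7, 0.2, -1.7]
width: 0.64
grip_force: 32.4
```

```bash
python3 -c "
from h import *
c=load('s3')
P=[onz(c,230+(x+.5)/4-.5,180+(y+.5)/4-.5,.019) for x,y in[(265,343),(405,392),(380,460),(230,403)]]
print(np.round(P,4), np.mean(P,0))
P=[onz(c,230+(x+.5)/4-.5,180+(y+.5)/4-.5,.003) for x,y in[(290,234),(470,295),(375,498),(180,425)]];print(np.round(P,4),np.mean(P,0))
go([.432,.0105,.16],.0957)"
```

```text
[[0.4607 0.0806 0.019 ]
 [0.3679 0.07   0.019 ]
 [0.3587 0.1241 0.019 ]
 [0.4562 0.1334 0.019 ]] [0.41085998 0.10199398 0.019     ]
[[ 0.4982 -0.0251  0.003 ]
 [ 0.3698 -0.0383  0.003 ]
 [ 0.353   0.1392  0.003 ]
 [ 0.4799  0.153   0.003 ]] [0.42524733 0.05717618 0.003     ]
shift [-0.1695 -0.04    0.0015] turn -0.1259 | tcp [ 0.6002 -0.0346  0.1624] yaw -0.0302 F [ 0.7  0.2 -1.7] w 0.64 g 32.4 t 11.5
```

>>> play_rows(
  steps=[-0.04,-0.01,0,-0.03,-0.08,-0.02,0,-0.06,-0.12,-0.03,0.01,-0.1,-0.165,-0.04,0.03,-0.126,-0.165,-0.04,0.06,-0.126,-0.165,-0.04,0.085,-0.126,-0.165,-0.04,0.105,-0.126,-0.165,-0.04,0.107,-0.126,-0.165,-0.04,0.107,-0.126],
)

```text
time: 12.6
tool_pos: [0.4346, 0.0105, 0.0526]
tcp_rot: [3.138, 0.15, 0.0]
wrist_force: [0.9, -0.1, -2.7]
width: 0.646
grip_force: 32.6
```

>>> play_rows(
  steps=[0,0,0,0,0,0,0.005,0,0,0,0.01,0,0,0,0.015,0,0,0,0.02,0,0,0,0.02,0],
  jaw=90,
)

```text
time: 13.35
tool_pos: [0.4349, 0.0105, 0.0324]
tcp_rot: [3.138, 0.151, 0.001]
wrist_force: [3.1, -0.0, 3.8]
width: 0.644
grip_force: 21.8
```

```bash
python3 -c "
from h import *
go([.435,.0105,.027],.0957)"
```

```text
shift [0.0001 0.     0.0054] turn 0.0002 | tcp [0.4349 0.0105 0.0324] yaw 0.0959 F [ 3.1 -0.   3.8] w 0.644 g 21.8 t 13.3
```

Pivoting works. Press the rest, release, and lift away to the side.

>>> play_rows(
  steps=[0,0,0.003,0,0,0,0.006,0,0,0,0.006,0],
)

```text
time: 13.72
tool_pos: [0.4337, 0.0105, 0.0257]
tcp_rot: [-3.138, -0.15, 0.002]
wrist_force: [1.9, -0.2, 1.7]
width: 0.65
grip_force: 22.0
```

>>> play_rows(
  steps=[0,0,0,0,0,0,0,0,0,0,0,0],
  jaw=70,
)

```text
time: 14.1
tool_pos: [0.4336, 0.0106, 0.0258]
tcp_rot: [-3.138, -0.15, 0.002]
wrist_force: [-0.6, 0.3, 0.6]
width: 0.723
grip_force: 0.0
```

>>> play_rows(
  steps=[0,0,-0.02,0,0,0,-0.06,0,0,0.02,-0.12,0,0,0.07,-0.14,0,0,0.12,-0.14,0,0,0.14,-0.14,0,0,0.14,-0.14,0],
)

```text
time: 14.98
tool_pos: [0.4476, -0.1299, 0.1662]
tcp_rot: [-3.138, -0.146, 0.001]
wrist_force: [-1.2, 0.5, -0.5]
width: 0.728
grip_force: 0.0
```

```bash
python3 -c "
from h import *
go([.4567,-.1281,.12],-.1429)
snap('scene','s4')
c=snap('top','t4');i=cv2.imread('pics/s4.png')[170:310,230:400];i=cv2.resize(i,(595,490),interpolation=2);cv2.imwrite('pics/s4b.png',i)"
```

```text
shift [ 0.0092 -0.0009  0.0462] turn 0.2359 | tcp [ 0.4476 -0.1299  0.1662] yaw 0.093 F [-1.2  0.5 -0.5] w 0.728 g 0.0 t 15.0
```

View pics/s4b.png

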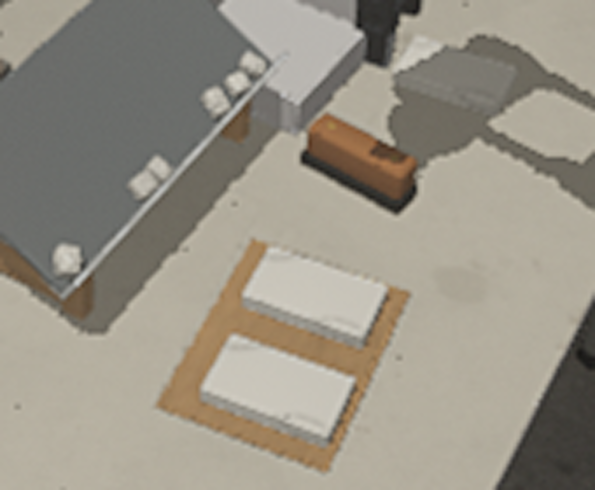

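Both used slabs lie flat side by side on the pad, and all the chips are still at the lip. The scraper's corners in this view are about (325,116), (416,166) and (303,155).

```bash
python3 -c "
from h import *
c=load('s4')
for l,w,z in[(.092,.028,.042),(.096,.03,0)]:
  P=[]
  for a,b in((1,1),(1,-1),(-1,-1),(-1,1)):
    cs,sn=np.cos(-.1429),np.sin(-.1429);x,y=a*l/2,b*w/2
    P.append(((proj(c,[.4567+cs*x-sn*y,-.1281+sn*x+cs*y,z])-[230,170])*3.5).round())
  print(P)
"
```

```text
[array([304., 128.]), array([324., 111.]), array([420., 160.]), array([401., 179.])]
[array([298., 166.]), array([318., 146.]), array([416., 198.]), array([396., 219.])]
```

>>> play_rows(
  steps=[0.005,0,0.01,0.1,0.008,0,0.02,0.2,0.009,-0.001,0.04,0.236,0.009,-0.001,0.046,0.236,0.009,-0.001,0.046,0.236],
)

```text
time: 15.7
tool_pos: [0.4562, -0.1261, 0.1198]
tcp_rot: [-3.134, 0.217, 0.002]
wrist_force: [0.3, -0.9, -0.3]
width: 0.729
grip_force: 0.0
```

```bash
python3 -c "
from h import *
go([.4567,-.1281,.0365],-.1429)"
```

```text
shift [0.0009 0.002  0.0833] turn 0.0044 | tcp [ 0.4562 -0.1261  0.1198] yaw -0.1385 F [ 0.3 -0.9 -0.3] w 0.729 g 0.0 t 15.7
```

>>> play_rows(
  steps=[0,0.002,0.03,0.004,0,0.002,0.06,0.004,0,0.002,0.075,0.004,0,0.002,0.083,0.004,0,0.002,0.083,0.004],
)

```text
time: 16.32
tool_pos: [0.4567, -0.129, 0.0375]
tcp_rot: [-3.133, 0.226, -0.0]
wrist_force: [0.7, -0.1, -0.1]
width: 0.73
grip_force: 0.0
```

>>> play_rows(
  steps=[0,0,0,0,0,0,0,0,0,0,0,0,0,0,0,0,0,0,0,0,0,0,0,0],
  jaw=255,
  grip_force=40,
)

```text
time: 17.08
tool_pos: [0.4575, -0.1294, 0.0384]
tcp_rot: [3.133, -0.226, 0.003]
wrist_force: [-1.7, -0.8, 5.1]
width: 0.319
grip_force: 41.4
```

>>> play_rows(
  steps=[0,0,-0.04,0,0,0,-0.09,0,0,0,-0.14,0,0,0,-0.15,0],
)

```text
time: 17.58
tool_pos: [0.4587, -0.1297, 0.1912]
tcp_rot: [3.132, -0.226, 0.011]
wrist_force: [0.5, 0.7, -1.7]
width: 0.321
grip_force: 40.6
```

```bash
python3 -c "
from h import *
p=slope(.065,-.022,.031); print(p);go([p[0],p[1],.18],BY)"
```

```text
[ 0.60029946 -0.03293773  0.12134679]
shift [ 0.1261 -0.1161  0.0119] turn -0.1136 | tcp [ 0.4587 -0.1297  0.1912] yaw -0.1442 F [ 0.5  0.7 -1.7] w 0.321 g 40.6 t 17.6
```

>>> play_rows(
  steps=[0.03,-0.03,0,-0.03,0.06,-0.06,0,-0.06,0.095,-0.09,0,-0.09,0.12,-0.116,0,-0.114,0.12,-0.116,0,-0.114,0.12,-0.116,0,-0.114],
)

```text
time: 18.32
tool_pos: [0.5903, -0.0314, 0.1854]
tcp_rot: [3.141, -0.047, -0.006]
wrist_force: [0.6, -0.1, -1.6]
width: 0.315
grip_force: 40.5
```

```bash
python3 -c "
from h import *
p=slope(.058,-.022,.032); print(p+[0,0,.0064]);go(p+[0,0,.0364],BY);snap('scene','s5');snap('wrist','w5')
a=cv2.imread('pics/s5.png')[110:290,200:380];b=cv2.imread('pics/w5.png')
cv2.imwrite('pics/s5b.png',np.hstack([cv2.resize(a,(420,420),interpolation=2),cv2.resize(b,(380,285))[:0].reshape(0,380,3) if 0 else cv2.copyMakeBorder(cv2.resize(b,(380,285)),0,135,0,0,0)]))"
```

```text
[ 0.59374035 -0.03273696  0.12511281]
shift [0.0036 0.0012 0.0302] turn 0.0006 | tcp [ 0.5903 -0.0314  0.1854] yaw -0.03 F [ 0.6 -0.1 -1.6] w 0.315 g 40.5 t 18.3
```

View pics/s5b.png

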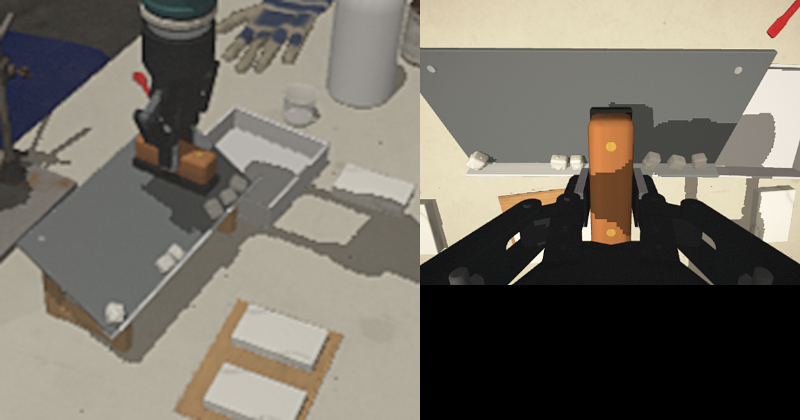

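The scraper is held straight, above the chip-free middle of the board. Lower it, then press it to the slope angle.

>>> play_rows(
  steps=[0.003,0.001,0.015,0,0.003,0.001,0.028,0,0.003,0.001,0.032,0,0.003,0.001,0.036,0,0.003,0.001,0.04,0],
)

```text
time: 19.05
tool_pos: [0.5946, -0.0325, 0.1484]
tcp_rot: [3.141, -0.047, -0.001]
wrist_force: [-9.1, 1.4, 14.0]
width: 0.321
grip_force: 42.5
```

>>> play_rows(
  steps=[0,0,0.004,0,0,0,0.008,0,0,0,0.008,0],
  jaw=173,
)

```text
time: 19.42
tool_pos: [0.5924, -0.0324, 0.1403]
tcp_rot: [3.141, -0.047, -0.008]
wrist_force: [-10.6, 0.1, 9.3]
width: 0.325
grip_force: 24.3
```

```bash
python3 -c "
from h import *
p=slope(.058,-.022,.032);go(p+[0,0,.0064],BY)"
```

```text
shift [0.0014 0.0003 0.0151] turn 0.0007 | tcp [ 0.5924 -0.0324  0.1403] yaw -0.0299 F [-10.6   0.1   9.3] w 0.325 g 24.3 t 19.4
```

Good, it is pivoting. Continue down.

>>> play_rows(
  steps=[0,0,0.004,0,0,0,0.008,0,0,0,0.011,0,0,0,0.014,0,0,0,0.014,0],
)

```text
time: 20.05
tool_pos: [0.5913, -0.0324, 0.1252]
tcp_rot: [-3.141, 0.047, 0.012]
wrist_force: [-11.0, 0.7, 7.0]
width: 0.323
grip_force: 27.1
```

```bash
python3 -c "
from h import *
p=slope(.058,-.022,.032);go(p+[0,0,.0064],BY)"
```

```text
shift [0.0024 0.0003 0.0001] turn 0.0006 | tcp [ 0.5913 -0.0324  0.1252] yaw -0.03 F [-11.    0.7   7. ] w 0.323 g 27.1 t 20.1
```

>>> play_rows(
  steps=[0.002,0,0.002,0,0.003,0,0.003,0,0.003,0,0.003,0],
)

```text
time: 20.42
tool_pos: [0.5919, -0.0324, 0.1214]
tcp_rot: [-3.141, 0.047, 0.021]
wrist_force: [-16.0, -0.9, 8.8]
width: 0.325
grip_force: 28.6
```

```bash
python3 -c "
from h import *
p=slope(.058,-.022,.032);go(p+[0,0,.0064],BY);snap('scene','s6');snap('wrist','w6')
a=cv2.imread('pics/s6.png')[130:250,220:340];b=cv2.imread('pics/w6.png')[30:330,90:490]
cv2.imwrite('pics/s6b.png',np.hstack([cv2.resize(a,(400,400),interpolation=2),cv2.copyMakeBorder(b,0,100,0,0,0)]))"
```

```text
shift [ 0.0018  0.0003 -0.0038] turn 0.0007 | tcp [ 0.5919 -0.0324  0.1214] yaw -0.0299 F [-16.   -0.9   8.8] w 0.325 g 28.6 t 20.4
```

View pics/s6b.png

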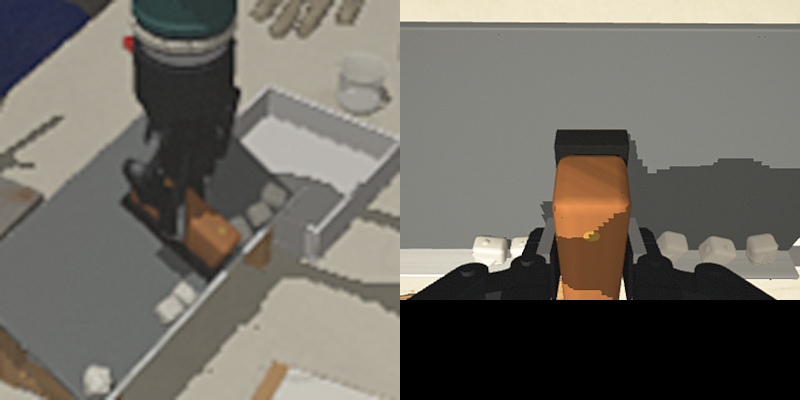

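```bash
python3 -c "
from h import *
c=load('w6')
s,R,y=pose()
piv=s['tool_pos']+[0,0,-.0064]
for th in (15,20,25,30):
  Rt=Ro.from_euler('z',BY).as_matrix()@Ro.from_euler('y',-np.deg2rad(th)).as_matrix()
  f=lambda a,b,h: proj(c,piv+Rt@np.array([a,b,h-.032])).round(0)
  print(th,f(.048,.015,0),f(.048,-.015,0),f(.048,.015,.012),f(.048,-.015,.012),f(.046,.014,.042),f(.046,-.014,.042), RB.T@(piv+Rt@np.array([-.048,0,-.032])-B),RB.T@(piv+Rt@np.array([.048,0,-.032])-B))
"
```

```text
15 [246. 148.] [311. 148.] [244. 158.] [313. 158.] [239. 197.] [317. 197.] [-7.92568730e-05 -2.17172987e-02  1.11777808e-02] [ 0.09264962 -0.0217173  -0.01366885]
20 [245. 146.] [312. 146.] [242. 159.] [314. 159.] [237. 206.] [318. 206.] [ 0.00173988 -0.0217173   0.00648536] [ 0.09628142 -0.0217173  -0.01018487]
25 [244. 145.] [313. 145.] [241. 161.] [315. 161.] [236. 215.] [319. 215.] [ 0.00396106 -0.0217173   0.00196934] [ 0.09959575 -0.0217173  -0.00639761]
30 [242. 145.] [314. 145.] [240. 163.] [316. 163.] [235. 226.] [320. 226.] [ 0.00656739 -0.0217173  -0.00233591] [ 0.10256739 -0.0217173  -0.00233591]
```

>>> play_rows(
  steps=[0,0,0,0,0,0,0,0,0,0,-0.01,0,0,0,-0.025,0,0,0,-0.045,0,0,0,-0.045,0],
  jaw=255,
  grip_force=60,
)

```text
time: 21.28
tool_pos: [0.6004, -0.0328, 0.1709]
tcp_rot: [3.141, -0.047, 0.01]
wrist_force: [0.5, -0.3, -1.2]
width: 0.321
grip_force: 59.0
```

```bash
python3 -c "
from h import *
d=Ro.from_euler('z',BY).as_matrix()@np.array([0,.199,0])
t=np.array([.5919,-.0324,.1234])+d; print(t); go(t+[0,0,.05],BY);
snap('scene','s7');a=cv2.imread('pics/s7.png')[90:250,210:370]
cv2.imwrite('pics/s7b.png',cv2.resize(a,(560,560),interpolation=2))"
```

```text
[0.59798845 0.16650684 0.1234    ]
shift [-0.0084 -0.1991 -0.0026] turn 0.0005 | tcp [ 0.6004 -0.0328  0.1709] yaw -0.0301 F [ 0.5 -0.3 -1.2] w 0.321 g 59.0 t 21.3
```

View pics/s7b.png

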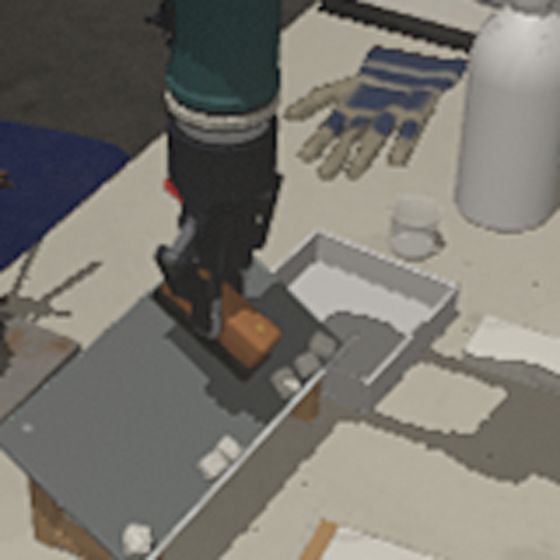

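The scraper is held parallel to the sheet and clear of it, with all six chips still at the lip. Carry it to the left end, then lower it there.

>>> play_rows(
  steps=[-0.002,-0.04,0,0,-0.004,-0.085,0,0,-0.006,-0.13,0,0,-0.008,-0.17,0,0,-0.008,-0.199,0,0,-0.008,-0.199,0,0,-0.008,-0.199,0,0],
)

```text
time: 22.2
tool_pos: [0.5955, 0.1661, 0.1667]
tcp_rot: [3.14, -0.047, -0.002]
wrist_force: [0.1, 0.2, -2.3]
width: 0.318
grip_force: 59.4
```

```bash
python3 -c "
from h import *
go([.5980,.1665,.1234],BY)"
```

```text
shift [ 0.0025 -0.0005  0.0433] turn 0.0008 | tcp [0.5955 0.1661 0.1667] yaw -0.0298 F [ 0.1  0.2 -2.3] w 0.318 g 59.4 t 22.2
```

>>> play_rows(
  steps=[0.002,-0.001,0.02,0,0.002,-0.001,0.035,0,0.002,-0.001,0.043,0,0.002,-0.001,0.043,0,0.002,-0.001,0.043,0],
)

```text
time: 22.82
tool_pos: [0.5982, 0.1675, 0.1246]
tcp_rot: [-3.141, 0.048, -0.001]
wrist_force: [0.7, 0.6, -1.3]
width: 0.32
grip_force: 59.4
```

>>> play_rows(
  steps=[0,0.006,0,0,0,0.012,0,0,0,0.018,0,0,0,0.024,0,0,0,0.03,0,0,0,0.036,0,0],
)

```text
time: 23.58
tool_pos: [0.5968, 0.1311, 0.1243]
tcp_rot: [-3.141, 0.048, 0.0]
wrist_force: [0.1, 0.2, -1.2]
width: 0.314
grip_force: 59.4
```

```bash
python3 -c "
from h import *
go([.5980,.1665,.1234],BY)"
```

```text
shift [ 0.0002 -0.0354  0.0009] turn 0.0003 | tcp [0.5968 0.1311 0.1243] yaw -0.0303 F [ 0.1  0.2 -1.2] w 0.314 g 59.4 t 23.6
```

>>> play_rows(
  steps=[0,0,0.001,0,0,0,0.002,0,0,0,0.002,0],
)

```text
time: 23.95
tool_pos: [0.5967, 0.1317, 0.1221]
tcp_rot: [3.141, -0.047, -0.0]
wrist_force: [0.5, 0.8, -0.8]
width: 0.321
grip_force: 59.4
```

>>> play_rows(
  steps=[0,0,0.001,0,0,0,0.002,0,0,0,0.002,0],
)

```text
time: 24.32
tool_pos: [0.5969, 0.1317, 0.1207]
tcp_rot: [-3.141, 0.047, -0.0]
wrist_force: [-0.3, 0.2, 1.1]
width: 0.313
grip_force: 59.8
```

>>> play_rows(
  steps=[-0.002,0,0.0007,0,-0.0035,0,0.0015,0,-0.0035,0,0.0015,0],
)

```text
time: 24.7
tool_pos: [0.5946, 0.1317, 0.1197]
tcp_rot: [-3.141, 0.047, -0.005]
wrist_force: [3.1, -0.4, 2.6]
width: 0.32
grip_force: 59.8
```

>>> play_rows(
  steps=[-0.002,0,0.0012,0,-0.0035,0,0.002,0,-0.0035,0,0.002,0],
)

```text
time: 25.08
tool_pos: [0.5942, 0.1317, 0.1199]
tcp_rot: [-3.141, 0.047, -0.016]
wrist_force: [7.6, -1.9, 6.3]
width: 0.318
grip_force: 60.3
```

>>> play_rows(
  steps=[0.005,0.0,-0.0035,0,0.005,0.006,-0.0035,0,0.005,0.014,-0.0035,0,0.005,0.022,-0.0035,0,0.005,0.03,-0.0035,0,0.005,0.038,-0.0035,0,0.005,0.046,-0.0035,0,0.005,0.054,-0.0035,0,0.005,0.062,-0.0035,0,0.005,0.07,-0.0035,0],
)

```text
time: 26.32
tool_pos: [0.5922, 0.061, 0.12]
tcp_rot: [3.141, -0.047, -0.002]
wrist_force: [0.1, -0.0, -1.3]
width: 0.314
grip_force: 59.4
```

```bash
python3 -c "
from h import *
s,R,y=pose();print(Ro.from_euler('z',-BY).as_matrix()@(s['tool_pos']-B),s['wrist_force'],y)
print(Ro.from_euler('z',-BY).as_matrix()@(np.array([.5944,.1317,.1199])-B))"
```

```text
[0.02985867 0.07166719 0.05802352] [ 0.0797149  -0.00365959 -1.2664831 ] -0.030210178025688976
[0.02985782 0.14238016 0.0579    ]
```

>>> play_rows(
  steps=[0,0.009,0,0,0,0.018,0,0,0,0.027,0,0,0,0.036,0,0,0,0.045,0,0,0,0.054,0,0,0,0.063,0,0,0,0.072,0,0,0,0.081,0,0,0,0.09,0,0],
)

```text
time: 27.58
tool_pos: [0.5899, -0.0289, 0.1203]
tcp_rot: [-3.141, 0.047, 0.0]
wrist_force: [-0.7, 0.7, -0.4]
width: 0.317
grip_force: 59.3
```

```bash
python3 -c "
from h import *
s,R,y=pose();print(Ro.from_euler('z',-BY).as_matrix()@(s['tool_pos']-B),s['wrist_force'],y)
snap('wrist','w8');snap('scene','s8')"
```

```text
[ 0.03030014 -0.0182323   0.05828755] [-0.69282612  0.73922172 -0.41638769] -0.03018269292279625
```

>>> play_rows(
  steps=[0,0.009,0,0,0,0.018,0,0,0,0.027,0,0,0,0.036,0,0,0,0.045,0,0,0,0.054,0,0,0,0.063,0,0,0,0.072,0,0,0,0.08,0,0,0,0.088,0,0],
)

```text
time: 28.92
tool_pos: [0.5873, -0.1168, 0.1204]
tcp_rot: [-3.141, 0.047, -0.0]
wrist_force: [-0.5, 0.4, -2.1]
width: 0.318
grip_force: 59.4
```

>>> play_rows(
  steps=[0,0.008,0,0,0,0.016,0,0,0,0.024,0,0,0,0.032,0,0,0,0.04,0,0,0,0.048,0,0,0,0.056,0,0,0,0.064,0,0,0,0.072,0,0,0,0.076,0,0],
)

```text
time: 30.18
tool_pos: [0.585, -0.1929, 0.1202]
tcp_rot: [3.141, -0.048, -0.0]
wrist_force: [0.2, 0.4, -1.5]
width: 0.318
grip_force: 59.3
```

```bash
python3 -c "
from h import *
s,R,y=pose();print(Ro.from_euler('z',-BY).as_matrix()@(s['tool_pos']-B),s['wrist_force'],y)
snap('wrist','w9');snap('scene','s9')
a=cv2.imread('pics/s9.png')[110:260,200:380];b=cv2.imread('pics/w9.png')
cv2.imwrite('pics/s9b.png',np.hstack([cv2.resize(a,(400,333),interpolation=2),cv2.copyMakeBorder(cv2.resize(b,(400,300)),0,33,0,0,0)]))"
```

```text
[ 0.03038136 -0.18239158  0.058181  ] [ 0.23908705  0.37880196 -1.46180603] -0.030708146176832492
```

View pics/s9b.png

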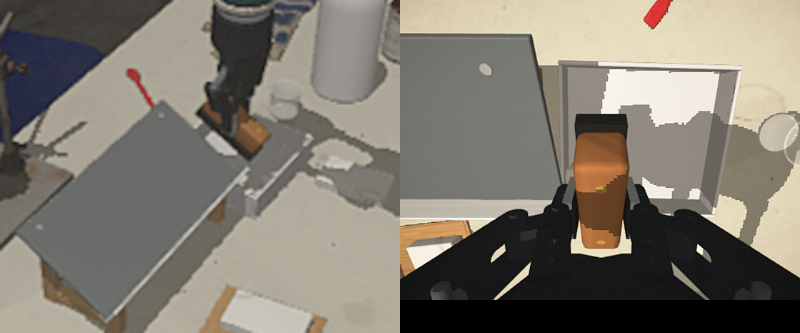

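The board is clear of chips, the tray is below the scraper, and the beaker is untouched at about (778,130). Return the scraper to the bench.

>>> play_rows(
  steps=[0,0,-0.03,0,0,0,-0.07,0,-0.04,-0.01,-0.07,0.03,-0.08,-0.03,-0.07,0.06,-0.12,-0.06,-0.06,0.09,-0.125,-0.062,-0.04,0.11,-0.125,-0.062,-0.02,0.112,-0.125,-0.062,-0.02,0.112],
)

```text
time: 31.28
tool_pos: [0.4603, -0.1257, 0.1389]
tcp_rot: [-3.133, 0.222, 0.005]
wrist_force: [0.4, 1.0, -1.2]
width: 0.322
grip_force: 59.4
```

```bash
python3 -c "
from h import *
go([.4567,-.1281,.064],-.1429)"
```

```text
shift [-0.003   0.0029  0.0749] turn 0.0011 | tcp [ 0.4603 -0.1257  0.1389] yaw -0.1418 F [ 0.4  1.  -1.2] w 0.322 g 59.4 t 31.3
```

>>> play_rows(
  steps=[-0.003,0.002,0.03,0,-0.003,0.002,0.055,0,-0.003,0.002,0.07,0,-0.003,0.002,0.075,0,-0.003,0.002,0.075,0],
)

```text
time: 31.9
tool_pos: [0.4592, -0.1282, 0.0657]
tcp_rot: [3.134, -0.223, 0.001]
wrist_force: [-0.2, -0.4, -0.5]
width: 0.317
grip_force: 59.4
```

>>> play_rows(
  steps=[0,0,0.0,0,0,0,0.005,0,0,0,0.01,0,0,0,0.015,0,0,0,0.02,0,0,0,0.023,0,0,0,0.023,0],
  jaw=173,
)

```text
time: 32.78
tool_pos: [0.4653, -0.1293, 0.0462]
tcp_rot: [3.132, -0.225, 0.02]
wrist_force: [6.4, 2.8, 11.9]
width: 0.326
grip_force: 29.3
```

```bash
python3 -c "
from h import *
go([.4567,-.1281,.038],-.1429)"
```

```text
shift [-0.0088  0.      0.0081] turn -0.0005 | tcp [ 0.4653 -0.1293  0.0462] yaw -0.1434 F [ 6.4  2.8 11.9] w 0.326 g 29.3 t 32.8
```

>>> play_rows(
  steps=[0,0,0.003,0,0,0,0.006,0,0,0,0.009,0,0,0,0.009,0],
  jaw=172,
)

```text
time: 33.28
tool_pos: [0.4603, -0.1286, 0.0341]
tcp_rot: [3.133, -0.223, 0.005]
wrist_force: [3.5, -0.9, 3.9]
width: 0.326
grip_force: 11.3
```

```bash
python3 -c "
from h import *
go([.4567,-.1281,.038],-.1429)"
```

```text
shift [-0.0036  0.     -0.0039] turn 0.0007 | tcp [ 0.4603 -0.1286  0.0341] yaw -0.1422 F [ 3.5 -0.9  3.9] w 0.326 g 11.3 t 33.3
```

>>> play_rows(
  steps=[0,0,0,0,0,0,0,0,0,0,0,0],
  jaw=150,
)

```text
time: 33.65
tool_pos: [0.4576, -0.1277, 0.0325]
tcp_rot: [-3.133, 0.223, 0.003]
wrist_force: [-0.0, 0.2, -0.1]
width: 0.413
grip_force: 0.0
```

>>> play_rows(
  steps=[0,0,-0.01,0,0,0,-0.05,0,0,0,-0.1,0,0,0,-0.14,0,0,0.05,-0.14,0,0,0.1,-0.14,0,0,0.14,-0.14,0,0,0.14,-0.14,0],
  jaw=100,
)

```text
time: 34.65
tool_pos: [0.4386, -0.269, 0.1742]
tcp_rot: [3.132, -0.229, 0.001]
wrist_force: [-0.8, 0.4, -0.8]
width: 0.61
grip_force: 0.0
```

```bash
python3 seg.py t10; python3 -c "
from h import *
go([.4379,-.2851,.12],.058)
c=snap('scene','s10');cp=c['pixels'].astype(int)
# scraper brown: compare with s4 region
a=cv2.imread('pics/s4.png').astype(int)
for n,i in(('s4',a),('s10',cp)):
  r=i[195:245,305:360]; m=(r[:,:,2]-r[:,:,0]>55)
  p=np.argwhere(m)[:,::-1].astype(np.float32)+[305,195]; print(n,len(p),cv2.minAreaRect(p.astype(np.float32)))
t=cv2.imread('pics/t0.png') if 0 else None
for n in('top0','t10'):
  i=cv2.imread(f'pics/{n}.png').astype(int)[220:262,320:350]; m=(i[:,:,2]-i[:,:,0]>60); p=np.argwhere(m)[:,::-1].astype(np.float32); print(n,len(p),cv2.minAreaRect(p) if len(p)>3 else '')
"
```

```text
419 px 198 194 cen [0.6043 0.3485] yaw 0.069 size [np.float64(0.053), np.float64(0.093)]
436 px 294 247 cen [0.4286 0.0108] yaw 0.098 size [np.float64(0.054), np.float64(0.093)]
441 px 267 251 cen [0.4118 0.1028] yaw 0.102 size [np.float64(0.054), np.float64(0.094)]
448 px 209 258 cen [0.3836 0.2953] yaw -0.019 size [np.float64(0.094), np.float64(0.054)]
311 px 304 340 cen [ 0.1265 -0.0288] yaw -1.542 size [np.float64(0.044), np.float64(0.111)]
shift [0.0019 0.0175 0.0538] turn -0.2028 | tcp [ 0.4386 -0.2675  0.1738] yaw -0.1448 F [-0.   0.7 -0. ] w 0.607 g 0.0 t 34.7
s4 215 ((321.3000183105469, 218.10000610351562), (26.385601043701172, 49.64070510864258), 63.43495178222656)
s10 240 ((320.5010986328125, 218.05203247070312), (26.174955368041992, 48.81023406982422), 62.241458892822266)
top0 216 ((16.248554229736328, 18.3843936920166), (8.059030532836914, 26.686038970947266), 8.746162414550781)
t10 220 ((15.575142860412598, 18.011560440063477), (8.135059356689453, 26.76206398010254), 8.746162414550781)
```

Findings so far:
- The scraper stands back in its place with the same outline as at the start.
- The used slabs are flat on the pad.
- The fresh slab B was knocked and is now at (0.384, 0.295).

Next I pick slab C.

>>> play_rows(
  steps=[0.002,0.01,0.01,-0.1,0.002,0.0175,0.03,-0.2,0.002,0.0175,0.053,-0.203,0.002,0.0175,0.053,-0.203,0.002,0.0175,0.053,-0.203],
  jaw=30,
)

```text
time: 35.38
tool_pos: [0.4389, -0.2836, 0.121]
tcp_rot: [3.14, 0.097, 0.001]
wrist_force: [0.5, -0.5, 0.6]
width: 0.884
grip_force: 0.0
```

```bash
python3 -c "
from h import *
go([.4387,-.2848,.023],.057)
c=snap('wrist','w11')
for a in(1,-1):
  for b in (1,-1):
    cs,sn=np.cos(.057),np.sin(.057);x,y=a*.048,b*.028; print(proj(c,[.4387+cs*x-sn*y,-.2848+sn*x+cs*y,.016]).round(0),end=' ')
i=c['pixels'].astype(int);m=(i.min(2)>200).astype(np.uint8);n,l,st,ce=cv2.connectedComponentsWithStats(m)
print([ (s[:5],) for s in st[1:] if s[4]>800])
"
```

```text
shift [-0.0003  0.0012  0.098 ] turn 0.0049 | tcp [ 0.4389 -0.2836  0.121 ] yaw 0.0619 F [ 0.5 -0.5  0.6] w 0.884 g 0.0 t 35.4
[242. 146.] [321. 147.] [245. 268.] [316. 269.] [(array([  121,     0,   209,    99, 13976], dtype=int32),), (array([ 247,  149,   73,  119, 5400], dtype=int32),)]
```

>>> play_rows(
  steps=[0,0.001,0.04,0.005,0,0.001,0.07,0.005,0,0.001,0.09,0.005,0,0.001,0.098,0.005,0,0.001,0.098,0.005],
)

```text
time: 36.05
tool_pos: [0.4388, -0.2854, 0.0228]
tcp_rot: [3.14, 0.088, 0.001]
wrist_force: [0.7, 0.2, -0.5]
width: 0.881
grip_force: 0.0
```

>>> play_rows(
  steps=[0,0,0,0,0,0,0,0,0,0,0,0,0,0,0,0,0,0,0,0],
  jaw=255,
  grip_force=40,
)

```text
time: 36.67
tool_pos: [0.4395, -0.286, 0.024]
tcp_rot: [3.139, 0.087, 0.004]
wrist_force: [-1.4, 0.3, 5.8]
width: 0.637
grip_force: 42.5
```

>>> play_rows(
  steps=[0,0,-0.04,0,0,0,-0.09,0,0,0,-0.14,0,0,0,-0.17,0,0,0,-0.17,0],
)

```text
time: 37.3
tool_pos: [0.4402, -0.2866, 0.1955]
tcp_rot: [3.136, 0.087, 0.009]
wrist_force: [0.4, 0.4, -3.0]
width: 0.634
grip_force: 44.1
```

```bash
cat > pl.py <<'E'
from h import *
import sys
# target on slope: centre at slope(x,y,.008), TCP h above, raise dz
def tgt(x,y,dz,h=.015): return slope(x,y,.008)+[0,0,h+dz]
x,y,dz=map(float,sys.argv[1:4]); p=tgt(x,y,dz); print(p.round(4)); go(p,BY)
E
python3 pl.py .054 -.09 .075
```

```text
[ 0.6002 -0.101   0.1859]
shift [ 0.17   -0.1764  0.0098] turn 0.0863 | tcp [ 0.4402 -0.2866  0.1955] yaw 0.0557 F [ 0.4  0.4 -3. ] w 0.634 g 44.1 t 37.3
```

>>> play_rows(
  steps=[0.035,-0.036,0,0.03,0.07,-0.073,0,0.06,0.105,-0.109,0,0.086,0.14,-0.146,0,0.086,0.17,-0.176,0.005,0.086,0.17,-0.176,0.01,0.086,0.17,-0.176,0.01,0.086],
)

```text
time: 38.17
tool_pos: [0.5963, -0.0998, 0.1792]
tcp_rot: [-3.141, 0.046, 0.009]
wrist_force: [-0.5, -0.1, -2.3]
width: 0.638
grip_force: 44.1
```

```bash
python3 pl.py .054 -.09 .03; python3 -c "
from h import *
s=bot.read_state();print(s['width'])"
```

```text
[ 0.6002 -0.101   0.1409]
shift [0.0042 0.0011 0.0383] turn 0.001 | tcp [ 0.5963 -0.0998  0.1792] yaw -0.0296 F [-0.5 -0.1 -2.3] w 0.638 g 44.1 t 38.2
0.6383809849628876
```

>>> play_rows(
  steps=[0.004,0.001,0.015,0,0.004,0.001,0.03,0,0.004,0.001,0.037,0,0.004,0.001,0.037,0],
)

```text
time: 38.67
tool_pos: [0.6013, -0.1013, 0.144]
tcp_rot: [-3.141, 0.048, 0.004]
wrist_force: [-0.5, -0.5, -2.2]
width: 0.642
grip_force: 44.1
```

>>> play_rows(
  steps=[0,0,0.0,0,0,0,0.005,0,0,0,0.01,0,0,0,0.015,0,0,0,0.02,0,0,0,0.025,0,0,0,0.028,0,0,0,0.028,0],
  jaw=91,
)

```text
time: 39.67
tool_pos: [0.602, -0.1012, 0.1168]
tcp_rot: [-3.141, 0.047, 0.001]
wrist_force: [-3.3, -0.1, 0.3]
width: 0.647
grip_force: 27.6
```

```bash
python3 pl.py .054 -.09 0
```

```text
[ 0.6002 -0.101   0.1109]
shift [-0.0018 -0.0001  0.0059] turn 0.0004 | tcp [ 0.602  -0.1012  0.1168] yaw -0.0302 F [-3.3 -0.1  0.3] w 0.647 g 27.6 t 39.7
```

>>> play_rows(
  steps=[0,0,0.003,0,0,0,0.006,0,-0.001,0,0.007,0,-0.003,0,0.0085,0,-0.005,0,0.0095,0,-0.007,0,0.0105,0,-0.007,0,0.0105,0],
)

```text
time: 40.55
tool_pos: [0.6019, -0.1013, 0.1138]
tcp_rot: [3.14, -0.048, 0.024]
wrist_force: [-1.8, 2.2, 20.3]
width: 0.646
grip_force: 30.0
```

```bash
python3 pl.py .048 -.09 0
```

```text
[ 0.595  -0.1008  0.1079]
shift [-0.007  -0.0003  0.0058] turn 0.0002 | tcp [ 0.6019 -0.1013  0.1138] yaw -0.0304 F [-1.8  2.2 20.3] w 0.646 g 30.0 t 40.5
```

>>> play_rows(
  steps=[0,0,-0.003,0,0,0,-0.005,0,-0.002,0,-0.004,0,-0.004,0,-0.003,0,-0.004,0,-0.003,0],
)

```text
time: 41.18
tool_pos: [0.591, -0.1008, 0.1091]
tcp_rot: [-3.141, 0.048, 0.001]
wrist_force: [0.1, 0.6, -3.1]
width: 0.648
grip_force: 27.8
```

```bash
python3 pl.py .048 -.09 0.002
```

```text
[ 0.595  -0.1008  0.1099]
shift [ 0.004  -0.0001 -0.0008] turn 0.0002 | tcp [ 0.591  -0.1008  0.1091] yaw -0.0304 F [ 0.1  0.6 -3.1] w 0.648 g 27.8 t 41.2
```

>>> play_rows(
  steps=[0.002,0,0.001,0,0.003,0,0.003,0,0.003,0,0.003,0],
)

```text
time: 41.55
tool_pos: [0.5923, -0.1008, 0.1081]
tcp_rot: [-3.141, 0.047, 0.008]
wrist_force: [-10.9, 0.0, 12.2]
width: 0.645
grip_force: 29.6
```

```bash
cat > wl.py <<'E'
from h import *
import sys
fn,y=sys.argv[1],float(sys.argv[2])
c=snap('wrist',fn)
for h in(.016,0): print('flat-on-sheet far end pred',[proj(c,slope(.096,y+d,h)).round(0) for d in(.028,-.028)])
i=c['pixels'].astype(int)
u=int(proj(c,slope(.096,y,.016))[0])
print('col',u,[(v,i[v,u].tolist()) for v in range(110,260,6)])
E
python3 pl.py .048 -.09 0.002; python3 wl.py w12 -.09
```

```text
[ 0.595  -0.1008  0.1099]
shift [ 0.0026 -0.0001 -0.0018] turn 0.0009 | tcp [ 0.5923 -0.1008  0.1081] yaw -0.0297 F [-10.9   0.   12.2] w 0.645 g 29.6 t 41.5
flat-on-sheet far end pred [array([199., 201.]), array([356., 202.])]
flat-on-sheet far end pred [array([206., 172.]), array([349., 172.])]
col 277 [(110, [115, 120, 119]), (116, [117, 122, 121]), (122, [113, 120, 120]), (128, [116, 123, 122]), (134, [120, 123, 123]), (140, [116, 122, 121]), (146, [119, 122, 122]), (152, [116, 122, 120]), (158, [117, 122, 123]), (164, [118, 122, 123]), (170, [120, 126, 124]), (176, [104, 106, 108]), (182, [184, 206, 218]), (188, [187, 210, 220]), (194, [193, 215, 224]), (200, [204, 223, 231]), (206, [237, 249, 252]), (212, [222, 238, 244]), (218, [222, 239, 244]), (224, [223, 239, 244]), (230, [223, 239, 245]), (236, [221, 238, 244]), (242, [223, 239, 244]), (248, [223, 238, 244]), (254, [120, 135, 142])]
```

>>> play_rows(
  steps=[-0.002,0,-0.001,0,-0.003,0,-0.001,0],
)

```text
time: 41.85
tool_pos: [0.5919, -0.1009, 0.1082]
tcp_rot: [3.141, -0.048, 0.002]
wrist_force: [0.4, -0.6, 0.9]
width: 0.642
grip_force: 28.4
```

>>> play_rows(
  steps=[0,0,0,0,0,0,0,0,0,0,0,0],
  jaw=70,
)

```text
time: 42.22
tool_pos: [0.5914, -0.1009, 0.1076]
tcp_rot: [3.141, -0.047, -0.0]
wrist_force: [0.9, -0.7, -0.3]
width: 0.727
grip_force: 0.0
```

>>> play_rows(
  steps=[0,0,-0.02,0,0,0,-0.05,0,0,0,-0.08,0,0,0,-0.08,0],
)

```text
time: 42.72
tool_pos: [0.5941, -0.1014, 0.1928]
tcp_rot: [3.14, -0.047, 0.013]
wrist_force: [-0.1, -0.3, 0.1]
width: 0.732
grip_force: 0.0
```

```bash
python3 wl.py w13 -.09; python3 -c "
from h import *
c=load('w13')
i=cv2.imread('pics/w13.png').astype(int); print([proj(c,slope(0,-.09+d,.016)).round(0) for d in(.028,-.028)],proj(c,slope(0,-.09,.018)),proj(c,slope(-.004,-.09,.018)))
for yy in (-.11,-.09,-.07):
  u=int(proj(c,slope(.05,yy,.016))[0]); print(u,[(v,i[v,u].min()) for v in range(120,330,3)])
v=int(proj(c,slope(.09,-.09,.016))[1]);print(v,[(x,i[v,x].min()) for x in range(190,360,4)])
go([.3836,.2953,.2],-.019)"; python3 seg.py t13
```

```text
flat-on-sheet far end pred [array([232., 169.]), array([323., 169.])]
flat-on-sheet far end pred [array([235., 153.]), array([321., 153.])]
col 277 [(110, [119, 124, 123]), (116, [120, 125, 124]), (122, [117, 121, 121]), (128, [118, 123, 123]), (134, [117, 122, 121]), (140, [119, 123, 124]), (146, [117, 123, 123]), (152, [118, 123, 123]), (158, [190, 214, 225]), (164, [191, 213, 221]), (170, [229, 244, 249]), (176, [221, 238, 244]), (182, [223, 239, 244]), (188, [222, 238, 244]), (194, [223, 238, 245]), (200, [222, 239, 244]), (206, [223, 239, 245]), (212, [130, 144, 152]), (218, [129, 144, 152]), (224, [128, 146, 154]), (230, [129, 144, 153]), (236, [126, 141, 149]), (242, [226, 241, 246]), (248, [220, 236, 243]), (254, [221, 237, 243])]
[array([245., 259.]), array([312., 259.])] [278.38446694 261.24114307] [278.40263539 264.00156906]
305 [(120, np.int64(115)), (123, np.int64(118)), (126, np.int64(119)), (129, np.int64(117)), (132, np.int64(117)), (135, np.int64(118)), (138, np.int64(117)), (141, np.int64(118)), (144, np.int64(117)), (147, np.int64(118)), (150, np.int64(118)), (153,
[... 5274 characters left out ...]
p.int64(118)), (358, np.int64(118))]
shift [-0.221  -0.39   -0.0108] turn -0.0112 | tcp [ 0.5928 -0.1012  0.1906] yaw -0.0302 F [ 0.  -0.3 -0.4] w 0.722 g 0.0 t 42.8
421 px 198 194 cen [0.6043 0.3485] yaw 0.069 size [np.float64(0.053), np.float64(0.093)]
305 px 377 192 cen [ 0.6306 -0.2724] yaw 1.47 size [np.float64(0.058), np.float64(0.07)]
389 px 294 247 cen [0.4285 0.0132] yaw 0.022 size [np.float64(0.051), np.float64(0.095)]
443 px 267 251 cen [0.4119 0.1028] yaw 0.098 size [np.float64(0.054), np.float64(0.094)]
451 px 210 258 cen [0.3835 0.2952] yaw -0.028 size [np.float64(0.094), np.float64(0.055)]
639 px 263 342 cen [0.1157 0.103 ] yaw 1.566 size [np.float64(0.068), np.float64(0.108)]
```

Slab C lies square, with its near edge right at the lip (row 260 across the columns). Next is slab B.

>>> play_rows(
  steps=[-0.025,-0.045,0,0,-0.05,-0.09,0,0,-0.075,-0.135,0,0,-0.1,-0.18,0,0,-0.127,-0.225,0,0,-0.153,-0.27,0,0,-0.178,-0.315,0.02,0,-0.2,-0.355,0.04,-0.006,-0.221,-0.39,0.07,-0.006,-0.221,-0.39,0.07,-0.006],
  jaw=30,
)

```text
time: 44.08
tool_pos: [0.3779, 0.2955, 0.1139]
tcp_rot: [3.137, -0.032, -0.011]
wrist_force: [-0.3, -0.9, -0.4]
width: 0.883
grip_force: 0.0
```

```bash
python3 -c "
from h import *
go([.3836,.2948,.023],-.024)
c=snap('wrist','w14')
for a in(1,-1):
  for b in (1,-1):
    cs,sn=np.cos(-.024),np.sin(-.024);x,y=a*.048,b*.028; print(proj(c,[.3836+cs*x-sn*y,.2948+sn*x+cs*y,.016]).round(0),end=' ')
i=c['pixels'].astype(int);m=(i.min(2)>205).astype(np.uint8);n,l,st,ce=cv2.connectedComponentsWithStats(m)
print([ s[:5] for s in st[1:] if s[4]>800])
"
```

```text
shift [0.0063 0.0002 0.0908] turn 0.0038 | tcp [0.3779 0.2955 0.1139] yaw -0.0202 F [-0.3 -0.9 -0.4] w 0.883 g 0.0 t 44.1
[239. 138.] [321. 138.] [243. 265.] [316. 265.] [array([ 243,  140,   75,   87, 4200], dtype=int32), array([ 253,  237,   63,   27, 1366], dtype=int32)]
```

>>> play_rows(
  steps=[0.004,0,0.03,0.004,0.004,0,0.06,0.004,0.005,0,0.08,0.004,0.005,0,0.09,0.004,0.005,0,0.09,0.004],
)

```text
time: 44.75
tool_pos: [0.3874, 0.2948, 0.0276]
tcp_rot: [3.141, -0.046, -0.001]
wrist_force: [-0.2, 0.4, -0.4]
width: 0.881
grip_force: 0.0
```

>>> play_rows(
  steps=[0,0,0,0,0,0,0,0,0,0,0,0,0,0,0,0,0,0,0,0],
  jaw=255,
  grip_force=40,
)

```text
time: 45.38
tool_pos: [0.3919, 0.2985, 0.033]
tcp_rot: [-3.135, 0.044, -0.014]
wrist_force: [-1.0, -1.4, 19.4]
width: 0.0
grip_force: 9.6
```

>>> play_rows(
  steps=[0,0,-0.04,0,0,0,-0.09,0,0,0,-0.14,0,0,0,-0.17,0,0,0,-0.17,0],
)

```text
time: 46.0
tool_pos: [0.3894, 0.2971, 0.2022]
tcp_rot: [-3.136, 0.044, -0.011]
wrist_force: [-0.4, 0.1, -0.7]
width: -0.005
grip_force: 0.0
```

```bash
python3 pl.py .054 0 .075
```

```text
[ 0.6029 -0.011   0.1859]
shift [0.222  0.3021 0.0163] turn 0.0026 | tcp [0.3894 0.2971 0.2022] yaw -0.028 F [-0.4  0.1 -0.7] w -0.005 g 0.0 t 46.0
```

The grasp was about 5 mm too high and slipped off the top. I'll re-measure slab B.

>>> play_rows(
  steps=[-0.04,0,0,0,-0.04,0,0,0,-0.04,0,0,0,-0.04,0,0,0],
  jaw=30,
)

```text
time: 46.5
tool_pos: [0.3476, 0.2966, 0.1974]
tcp_rot: [3.141, -0.045, -0.0]
wrist_force: [0.1, 0.2, -0.1]
width: 0.845
grip_force: 0.0
```

```bash
cat > ws.py <<'E'
from h import *
import sys
c=snap('wrist',sys.argv[1]); i=c['pixels'].astype(int)
m=(i.min(2)>205).astype(np.uint8);n,l,st,ce=cv2.connectedComponentsWithStats(m)
for k in range(1,n):
    if st[k,4]<700: continue
    r=cv2.minAreaRect(np.argwhere(l==k)[:,::-1].astype(np.float32)); b=cv2.boxPoints(r)
    W=np.array([onz(c,*p,.016)[:2] for p in b]); e=[W[1]-W[0],W[2]-W[1]]; L=max(e,key=np.linalg.norm)
    print(st[k],'cen',W.mean(0).round(4),'yaw',round((np.arctan2(L[1],L[0])+np.pi/2)%np.pi-np.pi/2,3),[round(np.linalg.norm(x),3) for x in e])
E
python3 ws.py w15; python3 seg.py t15; python3 -c "
from h import *
go([.3836,.2948,.1],-.024)"
```

```text
[ 461   59   62  104 4811] cen [0.4139 0.0992] yaw 0.093 [np.float64(0.091), np.float64(0.053)]
[ 252  100   60  100 5293] cen [0.3831 0.2938] yaw -0.001 [np.float64(0.054), np.float64(0.093)]
[421 372  40  48 905] cen [0.0804 0.108 ] yaw -0.091 [np.float64(0.069), np.float64(0.042)]
416 px 198 194 cen [0.6043 0.3485] yaw 0.069 size [np.float64(0.053), np.float64(0.093)]
410 px 365 203 cen [ 0.5909 -0.2315] yaw -0.304 size [np.float64(0.158), np.float64(0.099)]
431 px 294 247 cen [0.4286 0.0108] yaw 0.098 size [np.float64(0.054), np.float64(0.093)]
356 px 267 251 cen [0.4125 0.1028] yaw 0.102 size [np.float64(0.054), np.float64(0.092)]
823 px 271 339 cen [0.126  0.0797] yaw -1.051 size [np.float64(0.126), np.float64(0.109)]
shift [0.036  0.0008 0.0976] turn -0.0046 | tcp [0.3477 0.2967 0.1976] yaw -0.0286 F [ 0.3 -0.1  0.8] w 0.884 g 0.0 t 46.6
```

>>> play_rows(
  steps=[0.02,0.001,0.03,-0.01,0.036,0.001,0.07,-0.013,0.036,0.001,0.11,-0.013,0.036,0.001,0.14,-0.013,0.036,0.001,0.14,-0.013,0.036,0.001,0.14,-0.013],
)

```text
time: 47.35
tool_pos: [0.3841, 0.2951, 0.0587]
tcp_rot: [-3.141, 0.024, -0.002]
wrist_force: [0.7, 0.8, -0.4]
width: 0.881
grip_force: 0.0
```

```bash
python3 -c "
from h import *
go([.3834,.2945,.021],-.015)"; python3 ws.py w16
```

```text
shift [-0.0007  0.0007  0.0377] turn -0.0004 | tcp [0.3841 0.2951 0.0587] yaw -0.0154 F [ 0.7  0.8 -0.4] w 0.881 g 0.0 t 47.4
[ 232  162   94   67 4939] cen [0.4114 0.2949] yaw 1.556 [np.float64(0.049), np.float64(0.037)]
[ 243  271   82   44 1555] cen [0.3517 0.2929] yaw 1.556 [np.float64(0.029), np.float64(0.047)]
```

>>> play_rows(
  steps=[0,0.001,0.02,0,0,0.001,0.033,0,0,0.001,0.038,0,0,0.001,0.038,0],
)

```text
time: 47.9
tool_pos: [0.3832, 0.2937, 0.0199]
tcp_rot: [3.141, -0.024, -0.0]
wrist_force: [-0.7, -0.2, 0.3]
width: 0.881
grip_force: 0.0
```

>>> play_rows(
  steps=[0,0,0,0,0,0,0,0,0,0,0,0,0,0,0,0,0,0,0,0],
  jaw=255,
  grip_force=40,
)

```text
time: 48.52
tool_pos: [0.3838, 0.2941, 0.0207]
tcp_rot: [-3.141, 0.024, -0.002]
wrist_force: [-0.3, -0.1, 6.4]
width: 0.636
grip_force: 43.1
```

```bash
python3 pl.py .054 0 .075
```

```text
[ 0.6029 -0.011   0.1859]
shift [ 0.224   0.3016 -0.1652] turn 0.0154 | tcp [0.3838 0.2941 0.0207] yaw -0.0152 F [-0.3 -0.1  6.4] w 0.636 g 43.1 t 48.5
```

>>> play_rows(
  steps=[0,0,-0.04,0,0,0,-0.09,0,0,0.03,-0.14,0,0.03,0.07,-0.17,0.015,0.06,0.11,-0.17,0.015,0.09,0.15,-0.17,0.015,0.12,0.19,-0.17,0.015,0.155,0.23,-0.17,0.015,0.19,0.27,-0.17,0.015,0.222,0.301,-0.17,0.015],
)

```text
time: 49.78
tool_pos: [0.6009, -0.0126, 0.1888]
tcp_rot: [-3.141, 0.049, 0.002]
wrist_force: [0.2, 0.5, -2.4]
width: 0.637
grip_force: 44.7
```

>>> play_rows(
  steps=[0,0,0,0,0,0,0,0,0,0,0,0],
)

```text
time: 50.15
tool_pos: [0.5994, -0.0098, 0.1892]
tcp_rot: [-3.141, 0.046, 0.002]
wrist_force: [-1.0, -0.6, -1.8]
width: 0.646
grip_force: 44.7
```

```bash
sed -i 's/h=.015/h=.013/' pl.py; python3 pl.py .054 0 .03
```

```text
[ 0.6029 -0.011   0.1389]
shift [0.0036 0.0011 0.0503] turn 0.0013 | tcp [ 0.5994 -0.0098  0.1892] yaw -0.0293 F [-1.  -0.6 -1.8] w 0.646 g 44.7 t 50.1
```

>>> play_rows(
  steps=[0.003,0.001,0.02,0.001,0.003,0.001,0.04,0.001,0.003,0.001,0.049,0.001,0.003,0.001,0.049,0.001],
)

```text
time: 50.65
tool_pos: [0.6022, -0.0115, 0.1388]
tcp_rot: [-3.141, 0.049, 0.006]
wrist_force: [0.2, 0.2, -2.3]
width: 0.638
grip_force: 44.6
```

>>> play_rows(
  steps=[0,0,0.0,0,0,0,0.005,0,0,0,0.01,0,0,0,0.015,0,0,0,0.02,0,0,0,0.025,0,0,0,0.027,0,0,0,0.027,0],
  jaw=91,
)

```text
time: 51.65
tool_pos: [0.603, -0.0119, 0.1138]
tcp_rot: [3.141, -0.049, -0.002]
wrist_force: [-4.4, -0.5, 2.8]
width: 0.645
grip_force: 34.1
```

```bash
python3 pl.py .048 0 0.004
```

```text
[ 0.5978 -0.0108  0.1099]
shift [-0.0052 -0.0009  0.0038] turn -0.0007 | tcp [ 0.603  -0.0119  0.1138] yaw -0.0313 F [-4.4 -0.5  2.8] w 0.645 g 34.1 t 51.6
```

>>> play_rows(
  steps=[0,0,0.002,0,-0.002,0,0.003,0,-0.004,0,0.004,0,-0.006,0,0.005,0,-0.008,0,0.006,0,-0.01,0,0.007,0,-0.01,0,0.007,0],
)

```text
time: 52.52
tool_pos: [0.593, -0.0114, 0.1064]
tcp_rot: [-3.141, 0.049, 0.001]
wrist_force: [-0.9, 0.8, 0.7]
width: 0.647
grip_force: 34.1
```

```bash
python3 pl.py .048 0 0.004
python3 - <<'E'
from h import *
c=snap('wrist','w17'); i=c['pixels'].astype(int)
for yy in(-.02,0,.02):
    u=int(proj(c,slope(.096,yy,.016))[0]); g=i[:,u].min(1); d=np.abs(np.diff(g)); print(u,[(v,g[v+2]) for v in range(130,260) if d[v]>25], [proj(c,slope(.096,yy,h))[1].round() for h in(.016,0)])
E
```

```text
[ 0.5978 -0.0108  0.1099]
shift [ 0.0047 -0.0007 -0.0035] turn -0.0006 | tcp [ 0.593  -0.0114  0.1064] yaw -0.0312 F [-0.9  0.8  0.7] w 0.647 g 34.1 t 52.5
332 [(173, np.int64(183)), (222, np.int64(95)), (223, np.int64(98))] [np.float64(197.0), np.float64(168.0)]
275 [(172, np.int64(172)), (173, np.int64(178)), (253, np.int64(120)), (254, np.int64(129))] [np.float64(197.0), np.float64(168.0)]
218 [(172, np.int64(183)), (257, np.int64(120)), (258, np.int64(127))] [np.float64(197.0), np.float64(168.0)]
```

>>> play_rows(
  steps=[-0.002,0,0.001,0,-0.004,0,0.002,0,-0.004,0,0.002,0],
)

```text
time: 52.95
tool_pos: [0.5928, -0.0114, 0.1064]
tcp_rot: [3.141, -0.049, 0.012]
wrist_force: [8.1, 0.8, 2.4]
width: 0.644
grip_force: 34.1
```

>>> play_rows(
  steps=[0.002,0,0.001,0,0.003,0,0.002,0,0.003,0,0.0,0],
)

```text
time: 53.32
tool_pos: [0.5931, -0.0114, 0.1057]
tcp_rot: [3.141, -0.049, 0.003]
wrist_force: [2.4, 0.2, -0.4]
width: 0.646
grip_force: 33.7
```

>>> play_rows(
  steps=[0,0,0,0,0,0,0,0,0,0,0,0],
  jaw=70,
)

```text
time: 53.7
tool_pos: [0.5918, -0.0114, 0.104]
tcp_rot: [-3.141, 0.049, 0.003]
wrist_force: [-0.2, 0.2, -1.2]
width: 0.729
grip_force: 0.0
```

>>> play_rows(
  steps=[0,0,-0.02,0,0,0,-0.05,0,0,0,-0.08,0,0,0,-0.08,0],
)

```text
time: 54.2
tool_pos: [0.5953, -0.0116, 0.1897]
tcp_rot: [3.141, -0.049, 0.013]
wrist_force: [-0.4, 0.5, -0.4]
width: 0.726
grip_force: 0.0
```

```bash
cat > we.py <<'E'
from h import *
import sys
c=snap('wrist',sys.argv[1]); i=c['pixels'].astype(int); y=float(sys.argv[2])
for yy in(y-.02,y,y+.02):
    u=int(proj(c,slope(.048,yy,.016))[0]); g=i[:,u].min(1); d=np.abs(np.diff(g)); print(u,[(v,g[v+2]) for v in range(130,280) if d[v]>25], 'pred far top/bot, near top, lip',[proj(c,slope(x,yy,h))[1].round() for x,h in((.096,.016),(.096,0),(0,.016),(0,.018),(-.004,.018))])
E
python3 we.py w18 0; python3 -c "
from h import *
go([.6043,.3485,.2],.066)"; python3 seg.py t18
```

```text
306 [(154, np.int64(191)), (167, np.int64(226)), (206, np.int64(121)), (207, np.int64(129)), (242, np.int64(227)), (259, np.int64(164)), (260, np.int64(227)), (261, np.int64(244)), (264, np.int64(184))] pred far top/bot, near top, lip [np.float64(167.0), np.float64(151.0), np.float64(259.0), np.float64(261.0), np.float64(264.0)]
278 [(154, np.int64(188)), (167, np.int64(243)), (209, np.int64(120)), (210, np.int64(127)), (241, np.int64(227)), (259, np.int64(166)), (261, np.int64(243)), (275, np.int64(82)), (276, np.int64(105))] pred far top/bot, near top, lip [np.float64(167.0), np.float64(151.0), np.float64(259.0), np.float64(261.0), np.float64(264.0)]
249 [(154, np.int64(187)), (166, np.int64(239)), (261, np.int64(239)), (279, np.int64(89))] pred far top/bot, near top, lip [np.float64(167.0), np.float64(151.0), np.float64(259.0), np.float64(261.0), np.float64(264.0)]
shift [-0.0008 -0.3602 -0.0126] turn -0.0972 | tcp [ 0.5939 -0.0115  0.1875] yaw -0.0312 F [ 0.2  0.6 -1.1] w 0.722 g 0.0 t 54.2
421 px 198 194 cen [0.6043 0.3485] yaw 0.069 size [np.float64(0.053), np.float64(0.093)]
887 px 370 202 cen [ 0.592  -0.2483] yaw -0.041 size [np.float64(0.138), np.float64(0.115)]
412 px 266 251 cen [0.4123 0.1041] yaw 0.036 size [np.float64(0.051), np.float64(0.095)]
543 px 254 348 cen [0.0964 0.1305] yaw -0.02 size [np.float64(0.105), np.float64(0.055)]
```

Slab B is seated at the lip, square. Now slab A.

>>> play_rows(
  steps=[0,-0.045,0,-0.02,0,-0.09,0,-0.05,0,-0.135,0,-0.08,0,-0.18,0,-0.097,0,-0.225,0,-0.097,0,-0.27,0.02,-0.097,0,-0.315,0.05,-0.097,0,-0.36,0.08,-0.097,0,-0.36,0.11,-0.097,0,-0.36,0.11,-0.097],
  jaw=30,
)

```text
time: 55.55
tool_pos: [0.5998, 0.3471, 0.0694]
tcp_rot: [3.135, 0.105, -0.014]
wrist_force: [0.6, -0.1, -0.4]
width: 0.886
grip_force: 0.0
```

>>> play_rows(
  steps=[0,0,0,0,0,0,0,0],
)

```text
time: 55.8
tool_pos: [0.605, 0.3483, 0.0767]
tcp_rot: [-3.139, -0.102, -0.004]
wrist_force: [-0.2, 0.0, 0.1]
width: 0.886
grip_force: 0.0
```

```bash
python3 ws.py w19; python3 -c "
from h import *
go([.604,.348,.021],.066)"
```

```text
[ 235  157   84   70 3705] cen [0.6301 0.3515] yaw -1.44 [np.float64(0.046), np.float64(0.043)]
shift [-0.0012  0.0003  0.0558] turn -0.0012 | tcp [0.605  0.3483 0.0768] yaw 0.0648 F [ 0.  -0.7  0.1] w 0.885 g 0.0 t 55.9
```

>>> play_rows(
  steps=[-0.001,0,0.02,0,-0.001,0,0.04,0,-0.001,0,0.05,0,-0.001,0,0.055,0,-0.001,0,0.055,0,-0.001,0,0.055,0],
)

```text
time: 56.6
tool_pos: [0.6033, 0.3487, 0.0204]
tcp_rot: [-3.139, -0.103, -0.002]
wrist_force: [-1.1, 0.5, -1.1]
width: 0.877
grip_force: 0.0
```

```bash
python3 -c "
from h import *
go([.604,.348,.021],.066)"
```

```text
shift [ 0.0006  0.0007 -0.0006] turn -0.0002 | tcp [0.6033 0.3487 0.0204] yaw 0.0658 F [-1.1  0.5 -1.1] w 0.877 g 0.0 t 56.6
```

>>> play_rows(
  steps=[0,0,0,0,0,0,0,0,0,0,0,0,0,0,0,0,0,0,0,0],
  jaw=255,
  grip_force=40,
)

```text
time: 57.22
tool_pos: [0.6035, 0.3487, 0.0209]
tcp_rot: [-3.139, -0.103, -0.003]
wrist_force: [0.7, -1.0, 6.5]
width: 0.639
grip_force: 44.0
```

>>> play_rows(
  steps=[0,0,-0.04,0,0,0,-0.09,0,0,0,-0.14,0,0,0,-0.17,0,0,0,-0.17,0],
)

```text
time: 57.85
tool_pos: [0.6042, 0.3491, 0.1926]
tcp_rot: [-3.137, -0.103, -0.008]
wrist_force: [0.0, 0.3, -2.5]
width: 0.646
grip_force: 43.8
```

```bash
python3 pl.py .054 .09 .075
```

```text
[0.6057 0.0789 0.1839]
shift [-0.0163  0.2697  0.0079] turn 0.0964 | tcp [0.6042 0.3491 0.1926] yaw 0.0658 F [ 0.   0.3 -2.5] w 0.646 g 43.8 t 57.9
```

>>> play_rows(
  steps=[-0.003,0.045,0,0.02,-0.006,0.09,0,0.05,-0.009,0.135,0,0.08,-0.012,0.18,0,0.096,-0.015,0.225,0,0.096,-0.016,0.255,0,0.096,-0.016,0.27,0,0.096,-0.016,0.27,0,0.096,-0.016,0.27,0,0.096],
)

```text
time: 58.98
tool_pos: [0.6042, 0.0789, 0.189]
tcp_rot: [-3.141, 0.047, 0.002]
wrist_force: [0.7, -0.1, -2.1]
width: 0.641
grip_force: 43.8
```

```bash
python3 pl.py .054 .09 .03
```

```text
[0.6057 0.0789 0.1389]
shift [ 0.0015 -0.0001  0.0501] turn 0.001 | tcp [0.6042 0.0789 0.189 ] yaw -0.0296 F [ 0.7 -0.1 -2.1] w 0.641 g 43.8 t 59.0
```

>>> play_rows(
  steps=[0.001,0,0.02,0.001,0.001,0,0.04,0.001,0.001,0,0.049,0.001,0.001,0,0.049,0.001],
)

```text
time: 59.48
tool_pos: [0.6042, 0.0779, 0.1387]
tcp_rot: [3.141, -0.049, -0.006]
wrist_force: [0.5, 0.4, -1.7]
width: 0.639
grip_force: 43.7
```

>>> play_rows(
  steps=[0,0,0.0,0,0,0,0.005,0,0,0,0.01,0,0,0,0.015,0,0,0,0.02,0,0,0,0.025,0,0,0,0.027,0,0,0,0.027,0],
  jaw=91,
)

```text
time: 60.48
tool_pos: [0.6052, 0.078, 0.1136]
tcp_rot: [-3.141, 0.049, 0.001]
wrist_force: [-4.5, 1.7, 1.8]
width: 0.644
grip_force: 33.7
```

```bash
python3 pl.py .048 .09 0.001
```

```text
[0.6005 0.0791 0.1069]
shift [-0.0047 -0.0009  0.0067] turn -0.0005 | tcp [0.6052 0.078  0.1136] yaw -0.0311 F [-4.5  1.7  1.8] w 0.644 g 33.7 t 60.5
```

Same drag to the lip as for slab B, ending with the push against it.

>>> play_rows(
  steps=[0,0,0.002,0,-0.002,0,0.003,0,-0.004,0,0.004,0,-0.006,0,0.005,0,-0.008,0,0.006,0,-0.01,0,0.007,0,-0.01,0,0.007,0],
)

```text
time: 61.35
tool_pos: [0.5948, 0.078, 0.1063]
tcp_rot: [3.141, -0.049, -0.002]
wrist_force: [-1.6, 0.1, -0.2]
width: 0.645
grip_force: 33.6
```

>>> play_rows(
  steps=[-0.002,0,0.001,0,-0.004,0,0.002,0,-0.004,0,0.002,0],
)

```text
time: 61.72
tool_pos: [0.5938, 0.0781, 0.1059]
tcp_rot: [-3.141, 0.049, -0.008]
wrist_force: [5.1, -0.9, 0.2]
width: 0.648
grip_force: 33.5
```

>>> play_rows(
  steps=[0,0,0.002,0,0.002,0,0.001,0,0.003,0,0.0,0],
)

```text
time: 62.1
tool_pos: [0.5942, 0.0782, 0.1052]
tcp_rot: [-3.141, 0.05, 0.001]
wrist_force: [-1.6, -1.3, 3.3]
width: 0.643
grip_force: 33.7
```

>>> play_rows(
  steps=[0,0,0,0,0,0,0,0,0,0,0,0],
  jaw=70,
)

```text
time: 62.48
tool_pos: [0.594, 0.0782, 0.1042]
tcp_rot: [3.141, -0.049, -0.002]
wrist_force: [-0.4, -0.1, 0.2]
width: 0.727
grip_force: 0.0
```

>>> play_rows(
  steps=[0,0,-0.02,0,0,0,-0.05,0,0,0,-0.08,0,0,0,-0.08,0],
)

```text
time: 62.98
tool_pos: [0.5974, 0.0785, 0.1898]
tcp_rot: [-3.14, 0.049, -0.013]
wrist_force: [0.8, 0.0, 0.1]
width: 0.727
grip_force: 0.0
```

```bash
python3 we.py w20 .09
```

```text
306 [(152, np.int64(189)), (205, np.int64(119)), (206, np.int64(126)), (243, np.int64(227)), (257, np.int64(176)), (260, np.int64(240))] pred far top/bot, near top, lip [np.float64(166.0), np.float64(150.0), np.float64(258.0), np.float64(260.0), np.float64(263.0)]
278 [(152, np.int64(189)), (165, np.int64(245)), (210, np.int64(119)), (211, np.int64(130)), (241, np.int64(227)), (257, np.int64(176)), (260, np.int64(242)), (262, np.int64(199))] pred far top/bot, near top, lip [np.float64(166.0), np.float64(150.0), np.float64(258.0), np.float64(260.0), np.float64(263.0)]
250 [(152, np.int64(190)), (213, np.int64(232)), (257, np.int64(165)), (260, np.int64(241)), (262, np.int64(197))] pred far top/bot, near top, lip [np.float64(166.0), np.float64(150.0), np.float64(258.0), np.float64(260.0), np.float64(263.0)]
```

All three slabs are seated. Pull the arm away to the right and take the last check picture.

>>> play_rows(
  steps=[-0.02,0.03,-0.04,0,-0.04,0.08,-0.06,0,-0.06,0.13,-0.06,0,-0.08,0.18,-0.06,0,-0.1,0.23,-0.06,0,-0.12,0.28,-0.06,0,-0.15,0.33,-0.06,0,-0.18,0.38,-0.06,0,-0.21,0.43,-0.06,0,-0.24,0.48,-0.06,0],
)

```text
time: 64.28
tool_pos: [0.338, -0.3949, 0.2437]
tcp_rot: [-3.14, 0.049, 0.001]
wrist_force: [0.5, -0.3, -0.5]
width: 0.728
grip_force: 0.0
```

>>> play_rows(
  steps=[-0.03,0.04,0,0,-0.06,0.08,0,0,-0.06,0.12,0,0,-0.06,0.16,0,0,-0.06,0.16,0,0],
)

```text
time: 64.9
tool_pos: [0.2738, -0.5537, 0.2431]
tcp_rot: [-3.139, 0.052, 0.002]
wrist_force: [0.5, 1.3, 0.0]
width: 0.724
grip_force: 0.0
```

Run:
```python
from h import *
c=snap('top','t21');s=snap('scene','s21')
a=c['pixels'][158:273,240:400];b=s['pixels'][110:310,200:420]
A=cv2.resize(a,(416,299),interpolation=2);Bm=cv2.resize(b,(384,349),interpolation=2)
o=np.zeros((580,800,3),np.uint8);o[:299,:416]=A;o[:349,416:]=Bm
t=c['pixels'][175:230,335:395]; o[300:575,0:300]=cv2.resize(t,(300,275),interpolation=2)
t=s['pixels'][140:210,290:360]; o[350:580,416:646]=cv2.resize(t,(230,230),interpolation=2)
cv2.imwrite('pics/final.png',o)
st=bot.read_state();print(st['time'],st['tool_pos'])
```

```text
65.0 [ 0.27426322 -0.5512594   0.24326029]
```

View pics/final.png

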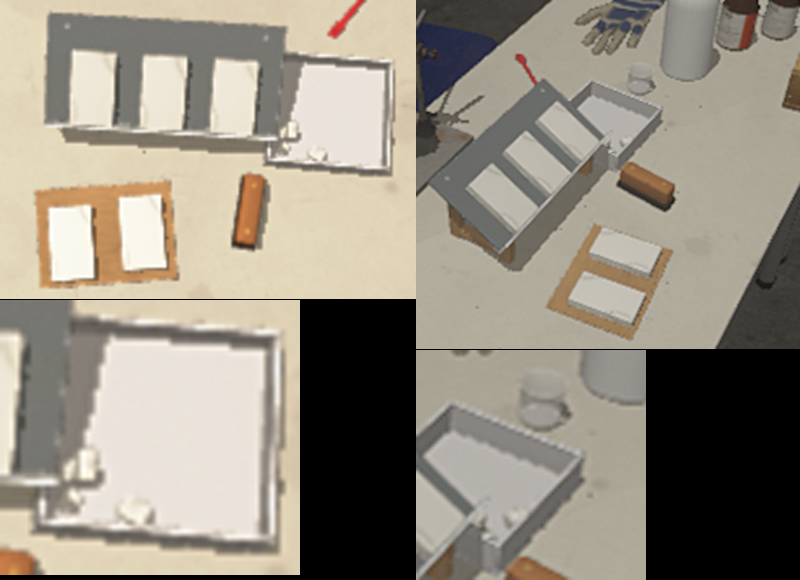

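The last picture shows three slabs seated at the lip, both used slabs on the pad, and the scraper standing on its sole. The board is clear, and the visible chips are in the tray corner around (80,470) to (135,510). The beaker is untouched.

```bash
python3 -c "
from workcell import bot
print(bot.finish_job())"
```

```text
the job is handed in; nothing more can be done
None
```

I handed the job in at about 65 s of the 208 s allowed: used slabs flat on the pad, board scraped clear of chips, scraper back on its sole, and three fresh slabs flat against the lip; I could not count all six chips in the tray because they lie in a heap, but none showed anywhere else.

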